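# Close the lancet jar at the screening table

## Robot

A 6-joint arm with a two-finger parallel gripper is mounted at the origin on the work surface. World frame = base frame: x ahead of the robot, y to its left, z up, the work surface at z = 0. Lengths are in m, angles in degrees, forces in N, time in s.
With the tool pointing down it reaches from about 0.3 to 0.75 m from the base axis. Payload 8.5 kg.
Tool frame: the origin (TCP) lies midway between the tips of the shut fingers; the grasp point (between the pads) lies 19 mm behind it (env.hold_point_z is the distance from the TCP to the grasp point, in m); z points along the fingers, y is the line along which they close (so a half turn about z gives the same grasp; the last joint's range is limited). The gripper opens to 85 mm and grips with 20 to 120 N. Pads are 22 mm wide; open, the fingers measure 114 mm over their backs; the gripper's body (76 mm by 85 mm) begins 54 mm behind the grasp point. The pads swing forward as they close: fully open they stand 13 mm farther back than shut.
Start: joints at [-12.336, 21.807, 74.336, -0, 83.858, -12.336], TCP at [0.55, 0, 0.231] pointing down, gripper open.
Joint ranges: [-178.18, 178.18], [-50.72, 133.34], [12.68, 142.11], [-81.47, 261.47], [9.98, 163.14], [-165.26, 165.26]. Speed limits (degrees/s): [136.94, 136.94, 180, 180, 180, 180].

## Interface

Orientations are given as a 3x3 rotation matrix whose columns are the frame's x, y, z axes.
In Python, from rig import observe, get_image, camera_info, env gives the robot as it stands.
- The arm moves only by the tool drive_tool, never from a script. Its arguments are lists of equal length, an entry for each row: "offset": the shift along the tool's x, y, z in units of 40 mm (1.0 is 40 mm), a list of three; "turn": the turn, a rotation vector about the tool's x, y, z in units of 6 degrees (1.0 is 6 degrees), a list of three; "hand": the opening, from 0 (shut) to 1 (fully open). A call has exactly 10 rows; each row shifts and turns the commanded pose from where the row before left it, along the tool's axes as they then stand; what a row does not reach is not made up. A row lasts 1/8 s, in which the tool goes at most 62.5 mm and 10.7 degrees, less where a joint would pass 70% of its speed; a pose out of reach is approached as far as the arm can. A call is refused whole if a number of a shift passes 1 or a number of a turn 1, either way. A call with a gripper value outside its range is refused whole. The fingers move at their own pace and stop on an object; "newtons" is the grip in N (left out, the last holds). Time passes only in rows, so rows that do not move let the fingers close, or fill a call up. It gives the time, the measured TCP pose, the force, the opening and the grip force at its end, in the units of the state.
- observe(): the state, without advancing time (a new reading comes with each control period).
- get_image(name): name is "scene" or "side" or "wrist"; returns the picture (420x560x3 uint8, blue, green, red); there is no depth.
- camera_info(name): a dict with "fx", "fy", "cx", "cy" (pixels), "k1" (the pictures are not rectified: a ray, as slopes to the right and down, at radius r is drawn at 1 + k1 r^2 times it, then the intrinsics apply), "world_to_cam" (4x4, takes a point from world to camera coordinates). Camera axes: x right, y down, z forward; pixel columns grow to the right and rows downward; lengths in m; the calibration is good to about 2 mm. A picture is of the moment at which its call begins: read the wrist's pose just before it. camera_info takes no time and is no camera call; for the wrist camera it gives the pose at the moment of the call.
- env.close_job(): hands the job in; it is judged then, once.
The state is a dict: "time_s": time; "q": joint angles; "qvel": joint speeds; "joint_efforts": joint torques, N m; "position": TCP position; "tool_rot": TCP orientation; "ft_force": force on the tool from outside, world axes, zero at the start; "wrist_torque": the same for the moment, N m; "grip_width": finger opening in m; "gripper_force": force on a finger pad.
Only numpy, scipy, OpenCV 4.12 (cv2) and the standard library are available. Lean on these libraries where they do the work, as an engineer would, in place of code of your own. Each camera call takes 0.05 s, during which the arm holds its last target. There are 200 camera calls.

## Task

Close the steel lancet jar: first take out the forceps that stand leaning in it and lay them flat inside the pink tray, next to the lancing pen, then fetch the jar's lid, which is propped on the white carton, and set it gently on the jar so that it sits fully home and level all round. Let nothing fall, do not press hard, and leave the jar, the tray, the carton and everything else on the table standing where they are.

Things in the scene. Friction and masses are not known exactly. Their poses are not given: they have to be found in the camera images.
- pot: Open stainless-steel jar, loose, about 0.6 kg: outside diameter 96 mm, wall 3 mm, 115 mm high, with pink lancets lying in it up to 18 mm above its foot. Origin at the centre of its underside, z up. The spray bottle stands about 125 to 130 mm from its axis, towards its own +x.
- pot_rim (a point): Centre of the jar's mouth, level with the top of the rim (115 mm above the jar's foot). z up along the jar's axis.
- forceps_mid (a point): Middle (of length and section) of the steel dressing forceps: rigid tweezers, 190 mm long, 60 g, two flat arms side by side, joined at the back end. x points along them to the back end (the end that sticks out of the jar), y across the two arms (the way to pinch; level at the start). From the middle to 15 mm short of the back end they are 15 mm across y and 11 mm across z.
- forceps_tip (a point): Tip end of the forceps, 95 mm from the middle, 7 mm (y) by 9 mm (z) there. At the start the tips stand in the jar, on the lancets, in the corner of floor and wall.
- forceps_back (a point): Back end of the forceps, 95 mm from the middle. At the start it leans out over the rim opposite the tips, about 39 degrees from vertical, with some 60 mm of the forceps beyond the rim; to any side but the one where the spray bottle stands.
- forceps: The same forceps, origin on their centre line, 31 mm from the middle towards the tips; axes as forceps_mid.
- tray: Pink plastic instrument tray, loose, 0.5 kg: outside 160 mm (x) by 240 mm (y), 22 mm high, walls and floor 3 mm. Origin at the centre of its underside, so the inner floor is at z = 3 mm. The lancing pen lies in it along y, at about x = +56 mm; the rest of the tray is free.
- pen: Grey and blue lancing pen, loose, 105 mm long (y), 18 mm wide, 16 mm high, lying in the tray; not to be disturbed. Origin at the centre of its underside.
- lid_knob (a point): Grip point on the axis of the lid's round black knob, 22 mm above the top of the lid's disc. The knob is 30 mm in diameter from 10 to 35 mm above the disc, on a neck of 22 mm diameter. z points out of the knob along the lid's axis. At the start the lid leans, knob side up: one edge on the table, its underside on the carton's top edge, its axis 34 degrees from vertical, away from the carton.
- lid_seat (a point): Centre of the underside of the lid's steel disc (108 mm diameter, 4 mm thick), the face that rests on the rim; on the lid's axis, 26 mm below lid_knob. Below it is the locating lip: 82 mm diameter, 9 mm deep, tapered at its foot to 74 mm. z along the axis towards the knob.
- lid: The same lid, about 160 g, origin on its axis at the bottom of the lip, 35 mm below lid_knob, z towards the knob.
- carton: White carton with a pink band, loose, 0.55 kg: 90 mm (x) by 130 mm (y), 58 mm high, origin at the centre of its underside. The lid leans on the top edge of its -x side.
- vial: Blue test-strip vial with a white cap, 29 mm diameter, 54 mm high, standing on the carton's top towards its +x side. Origin at the centre of its underside.
- spray: Pale-blue spray bottle with a white head, 68 mm diameter, about 200 mm high, standing close beside the jar. Origin at the centre of its underside.
- meter: Black glucose meter, 56 by 98 mm, 18 mm high, lying on the table beside the tray, on its +x side. Origin at the centre of its underside. All else on the table is fixed and stands clear of the work: beyond 0.48 m to the left a yellow sharps carton (292 mm high), beyond 0.54 m to the right a flask (305 mm) and cups, and low things (under 90 mm) farther than 0.77 m ahead.
- gel: Green pump bottle of hand gel with a white label, 58 mm diameter, 152 mm high, at the back of the working area. Origin at the centre of its underside.
- small_jar: Small white jar, already closed with its own blue lid, 68 mm diameter, 90 mm high; not to be touched. Origin at the centre of its underside.
There are look-alikes about, which are no part of the job. Leave any red look-alike of the lid alone.

How it is judged:
By the outcome, as a careful person would: the job done as asked, in the order asked, and still so for the second after the job is handed in, with the robot touching nothing.
It also fails if it takes over 72 s, if anything falls off the work surface, if the arm or the gripper's body presses on something with over 40 N, if the wrist force passes 120 N, or if a joint passes its speed limit or range.

## Working session

There is one attempt and no reset: what is moved stays moved. The work goes in short steps, Python scripts to look and compute and a tool call to move; the robot and the scene stay as the last step left them, time stands still between calls to the robot, and variables do not carry over. Pictures are saved under pics/ and viewed, at most 12 in all, crops included, and the job is handed in when it is done.

Besides the shell and the picture viewer there is one more tool, called after "Call:" by a JSON object that holds its "method" and its "body", one argument or row to a line. drive_tool: Moves the arm, as the interface text tells. Its arguments: {"type":"object","properties":{"offset":{"type":"array"},"turn":{"type":"array"},"hand":{"type":"array"},"newtons":{"type":"number"}},"required":["offset","turn","hand"]}

```bash
mkdir -p pics; ls
python3 - <<'E'
from rig import observe,get_image,camera_info,env
import cv2,json
s=observe();print(s)
for n in("scene","side","wrist"):
    c=camera_info(n);print(n,{k:(v if not hasattr(v,'tolist') else v.tolist()) for k,v in c.items()})
    cv2.imwrite(f"pics/{n}0.png",get_image(n))
a=cv2.imread("pics/scene0.png");cv2.imwrite("pics/scene0b.png",cv2.resize(a,(800,600),interpolation=cv2.INTER_CUBIC))
a=cv2.imread("pics/side0.png");cv2.imwrite("pics/side0b.png",cv2.resize(a,(800,600),interpolation=cv2.INTER_CUBIC))
print(env.hold_point_z)
E
```

```text
pics
{'time_s': 0.0, 'q': array([-1.23362789e+01,  2.18408635e+01,  7.43850848e+01,  6.16664970e-04,
        8.38559172e+01, -1.23350556e+01]), 'qvel': array([ 0.08017069,  0.03716317, -0.04095961, -0.09291565, -0.01064347,
        0.00392263]), 'joint_efforts': array([-1.00240642e-03, -4.48466885e+01, -2.31285810e+01, -2.87182611e-04,
        4.73836102e-03,  1.77242771e-05]), 'position': array([5.49715065e-01, 5.80237387e-05, 2.30711004e-01]), 'tool_rot': array([[ 2.27301480e-05,  9.99999029e-01, -1.39354538e-03],
       [ 9.99999950e-01, -2.22901978e-05,  3.15720411e-04],
       [ 3.15689042e-04, -1.39355248e-03, -9.99998979e-01]]), 'ft_force': array([-1.04998134, -0.26269353, -0.41188367]), 'wrist_torque': array([-0.04295493, -0.0484076 ,  0.02407286]), 'gripper_force': 0.0, 'grip_width': 0.08545648080287392}
scene {'fx': 419.1788248796749, 'fy': 419.1788248796749, 'cx': 279.81273672758556, 'cy': 213.1930645256708, 'k1': -0.08245669348874626, 'world_to_cam': [[0.24027443612504587, 0.9705218348433804, 0.018856389819604986, -0.1389459452624359], [0.7575257965348895, -0.175325051371
[... 342 characters left out ...]
66540107, 0.008440441618215227, 0.44048020209820454], [-0.3498974494020821, 0.509809305958853, -0.7859174552455683, 0.2862006922624016], [0.43343392218292837, -0.6556466446307062, -0.6182738167556665, 1.0761588292568876], [0.0, 0.0, 0.0, 1.0]]}
wrist {'fx': 347.57738912596125, 'fy': 347.57738912596125, 'cx': 280.87574058017503, 'cy': 214.04794666702145, 'k1': -0.08945656488910103, 'world_to_cam': [[0.9999990993665955, -0.00019980910362695276, -0.0013271557267872172, -0.5495833785110308], [0.00015629948729958134, -0.9647894320385438, 0.26302343507227166, -0.03273647797206035], [-0.0013329802966684258, -0.2630234056183391, -0.9647885318868908, 0.3786627725172973], [0.0, 0.0, 0.0, 1.0]]}
0.0187
```

View pics/scene0b.png

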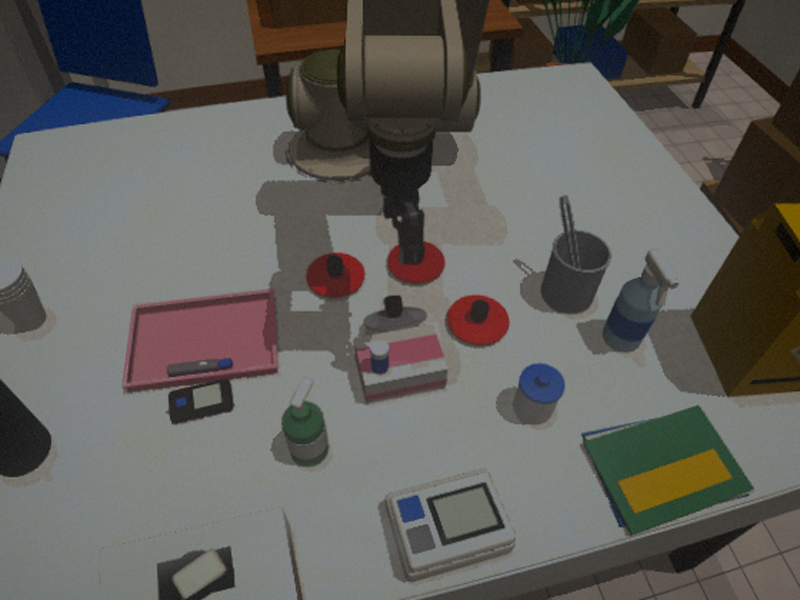

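View pics/side0b.png

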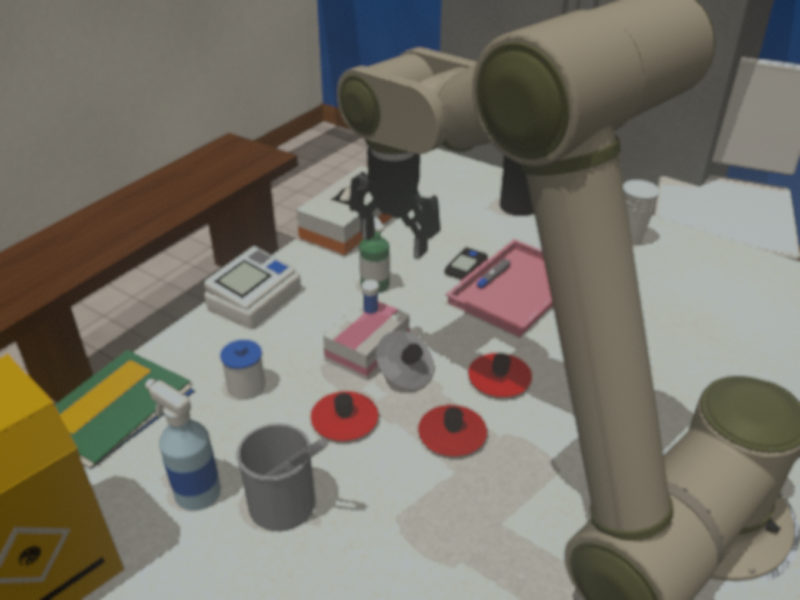

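Candidates (800x600 scene picture):
- **Lid:** grey leaning disc at (395,315), against red look-alikes at (335,272), (416,262) and (478,318). I choose the grey one, propped on the carton.
- **Jar:** open steel jar at (575,270), against the blue-lidded small jar at (540,390).
- **Forceps:** they stand in the steel jar, back end at (565,200).

Next is a close crop of the chosen things.

```bash
cat > h.py <<'E'
import numpy as np,cv2
from rig import observe,get_image,camera_info,env
def cam(n):
    c=camera_info(n);K=np.array([[c['fx'],0,c['cx']],[0,c['fy'],c['cy']],[0,0,1.]])
    return K,np.array([c['k1'],0,0,0,0.]),np.array(c['world_to_cam'])
def proj(C,P):
    K,d,T=C;return cv2.projectPoints(np.atleast_2d(np.float64(P)),cv2.Rodrigues(T[:3,:3])[0],T[:3,3],K,d)[0][:,0]
def ray(C,uv):
    K,d,T=C;n=cv2.undistortPoints(np.float64(uv).reshape(1,1,2),K,d)[0,0]
    R=T[:3,:3];v=R.T@np.array([*n,1]);return -R.T@T[:3,3],v/np.linalg.norm(v)
def atz(C,uv,z):
    o,v=ray(C,uv);return o+v*(z-o[2])/v[2]
def tri(obs):
    A=np.zeros((3,3));b=np.zeros(3);L=[]
    for C,uv in obs:
        o,v=ray(C,uv);M=np.eye(3)-np.outer(v,v);A+=M;b+=M@o;L.append((o,v))
    p=np.linalg.solve(A,b);return p,[round(1000*np.linalg.norm(np.cross(p-o,v)),1) for o,v in L]
def crop(img,x,y,w,h,s):
    a=cv2.resize(img[y:y+h,x:x+w],None,fx=s,fy=s,interpolation=cv2.INTER_CUBIC)
    a=cv2.convertScaleAbs(a,alpha=1.5)
    for k in range(-(-x//10)*10,x+w,10):
        cv2.line(a,(int((k-x+.5)*s),0),(int((k-x+.5)*s),6 if k%50 else 14),(0,255,255),1)
        if k%20==0: cv2.putText(a,str(k),(int((k-x)*s)-8,24),0,.35,(0,255,255),1)
    for k in range(-(-y//10)*10,y+h,10):
        cv2.line(a,(0,int((k-y+.5)*s)),(6 if k%50 else 14,int((k-y+.5)*s)),(0,255,255),1)
        if k%20==0: cv2.putText(a,str(k),(8,int((k-y)*s)+6),0,.35,(0,255,255),1)
    return a
E
python3 - <<'E'
from h import *
a=cv2.imread("pics/scene0.png");b=cv2.imread("pics/side0.png")
g=lambda i,x,y:crop(i,x,y,100,75,4)
top=np.hstack([crop(a,360,132,133,100,3)[:300,:399],crop(b,150,285,133,100,3)[:300,:399]])
bot=np.hstack([crop(a,230,195,133,100,3)[:300,:399],crop(b,215,190,133,100,3)[:300,:399]])
cv2.imwrite("pics/m1.png",np.vstack([top,bot]))
E
```

```text
(no output)
```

View pics/m1.png

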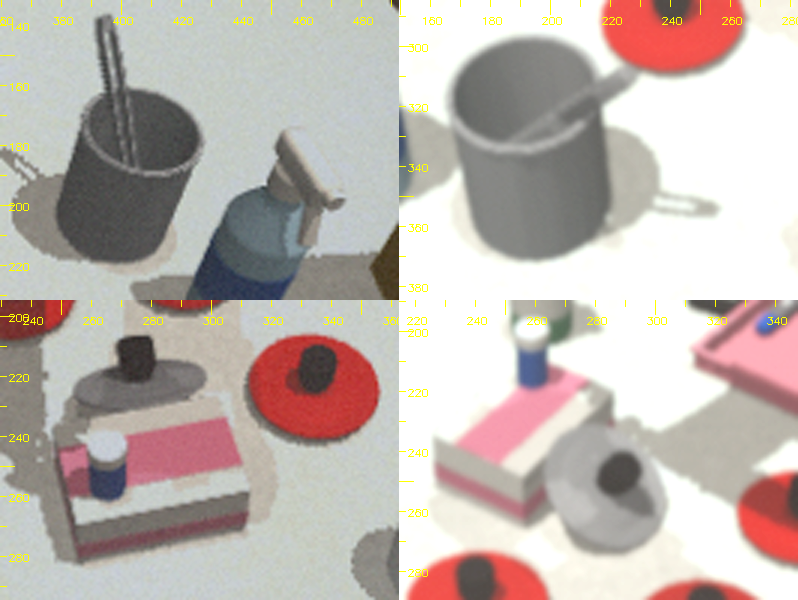

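The crops (native pixels) show:
- **Jar rim:** x 387–428 in the scene view, x 167–220 in the side view.
- **Forceps back end:** scene (395,137), side (229,308).
- **Lid:** grey and leaning on the carton's robot side. Knob top at scene (276,210), side (289,248).
- **Vial:** on the carton, away from the lid.

Next I fit positions to these.

```bash
cat > fit.py <<'E'
from h import *
from scipy.optimize import least_squares as LS
S,D=cam("scene"),cam("side")
t=np.linspace(0,2*np.pi,180)
circ=lambda r,z:np.c_[r*np.cos(t),r*np.sin(t),z+0*t]
bb=lambda p:np.r_[p.min(0),p.max(0)]
rim=lambda x:circ(.048,.115)+[x[0],x[1],0]
r=LS(lambda x:np.r_[bb(proj(S,rim(x)))-[387,161,428,190.5],bb(proj(D,rim(x)))-[166.7,297,219.7,336]],[.5,.3])
print("jar",r.x.round(4),r.fun.round(1))
print("each",atz(S,(407.5,175.5),.115),atz(D,(193.3,316),.115))
fb,e=tri([(S,(395,137.5)),(D,(229.3,308.3))]);print("fback",fb.round(4),e)
J=r.x;d=J-fb[:2];print("azim of back from jar",np.degrees(np.arctan2(-d[1],-d[0])),"radius",np.hypot(*d))
sp=atz(S,(439,240),0.0);print("spray foot-ish",sp)
# carton
def cart(x,q):
    c,s=np.cos(x[2]),np.sin(x[2]);return np.float64(q)@np.array([[c,s,0],[-s,c,0],[0,0,1]])+[x[0],x[1],0]
cq=[[-.045,-.065,.058],[.045,-.065,.058],[.045,.065,.058],[-.045,.065,.058]]
ob=np.float64([[250,240.7],[255.7,269.3],[313.3,258.3],[306,227.7]])
r=LS(lambda x:(proj(S,cart(x,cq))-ob).ravel(),[.6,.05,0]);print("carton",r.x[:2].round(4),np.degrees(r.x[2]),r.fun.round(1))
# lid: tilt 34, disc edge on table ; seat->disc underside
T=np.radians(34)
def lid(x):
    a=np.array([np.sin(T)*np.cos(x[2]),np.sin(T)*np.sin(x[2]),np.cos(T)])
    u=np.array([-np.sin(x[2]),np.cos(x[2]),0]);v=np.cross(a,u)
    seat=np.array([x[0],x[1],.054*np.sin(T)]);return seat,np.c_[u,v,a]
def pts(x,q): s,R=lid(x);return s+np.float64(q)@R.T
def res(x):
    disc=np.vstack([circ(.054,0),circ(.054,.004)]);kt=circ(.015,.039)
    a=bb(proj(D,pts(x,disc)))-[263.7,230.7,304.3,274.7]
    b=bb(proj(S,pts(x,disc)))-[254.7,0,299.3,0]
    k=bb(proj(D,pts(x,np.vstack([circ(.015,.014),kt]))))-[281,240.3,296,255.7]
    m=bb(proj(S,pts(x,np.vstack([circ(.015,.014),kt]))))-[269,207,282.7,221.7]
    return np.r_[a,b[[0,2]],k,m]
L=LS(res,[.5,.06,np.pi]);x=L.x;s,R=lid(x)
print("lid seat",s.round(4),"az",np.degrees(x[2]),L.fun.round(1),"knob",(s+.026*R[:,2]).round(4),"axis",R[:,2].round(3))
for n,p in dict(TL=(134,304),TR=(275,291),BR=(278,375),BL=(125,388)).items(): print("tray",n,atz(S,np.array(p)*.7,.022).round(4))
for n,p in dict(pa=(168,368),pb=(232,363)).items(): print("pen",atz(S,np.array(p)*.7,.012).round(4))
print("gel",atz(S,(306*.7,460*.7),0).round(3),"smalljar",atz(S,(542*.7,383*.7),.09).round(3),"vial top",atz(S,(265.7,341-100),.112).round(3))
E
python3 fit.py
```

```text
jar [0.5152 0.3296] [ 0.2 -0.9 -1.  -1.7  0.2 -0.3 -1.8 -0.8]
each [0.52004214 0.32847438 0.115     ] [0.51263795 0.33012674 0.115     ]
fback [0.4378 0.3157 0.1687] [np.float64(3.1), np.float64(3.1)]
azim of back from jar -169.8326823643484 radius 0.07857414664577102
spray foot-ish [6.45497417e-01 3.88487593e-01 1.11022302e-16]
carton [ 0.6176 -0.0073] -0.9543834069049799 [-1.1 -3.4  0.8  1.6  1.8  1.6 -1.6 -0.1]
lid seat [0.5258 0.0049 0.0302] az 176.7205383148089 [-1.2  0.1 -0.5 -1.4 -0.4 -0.1 -0.9 -0.7  0.4 -0.1  0.  -1.3 -0.2 -2.1] knob [0.5112 0.0058 0.0518] axis [-0.558  0.032  0.829]
tray TL [ 0.3855 -0.4306  0.022 ]
tray TR [ 0.4119 -0.1859  0.022 ]
tray BR [ 0.587  -0.2011  0.022 ]
tray BL [ 0.5576 -0.4398  0.022 ]
pen [ 0.5272 -0.3751  0.012 ]
pen [ 0.5407 -0.2722  0.012 ]
gel [ 0.729 -0.18   0.   ] smalljar [0.733 0.173 0.09 ] vial top [ 0.627 -0.045  0.112]
```

The measurements agree with the given sizes: rim height and diameter match, the forceps back end is at z≈0.169, and the carton and tray fit theirs. Next I plan a hover above the forceps, with the tool tilted 32° so the later lay-down is near flat.

```bash
cat > plan.py <<'E'
from h import *
from scipy.spatial.transform import Rotation as Ro
def tool(xdir_az,tilt):
    """tool x heading az (deg) in world, z down, then turned by +tilt about tool y (z leans toward x)"""
    a=np.radians(xdir_az);x=np.array([np.cos(a),np.sin(a),0]);z=np.array([0,0,-1.]);y=np.cross(z,x)
    return np.c_[x,y,z]@Ro.from_rotvec([0,np.radians(tilt),0]).as_matrix()
def rows(p0,R0,p1,R1,n,pr=True):
    """n even rows from pose 0 to pose 1, straight line, single axis, tool axes"""
    w=Ro.from_matrix(R0.T@R1).as_rotvec()/n;d=(p1-p0)/n;R=R0;p=p0;off=[]
    for i in range(n):
        off.append(list((R.T@(p0+d*(i+1)-p)/.04).round(2)));p=p+R@np.array(off[-1])*.04
        R=R@Ro.from_rotvec(np.radians((np.degrees(w)/6).round(2)*6)).as_matrix()
    t=list((np.degrees(w)/6).round(2))
    if pr:
        print("turn",[float(v) for v in t],"x",n)
        for k in range(0,n,10): print("off",[[float(v) for v in o] for o in off[k:k+10]])
        print("end",p.round(4))
    return p,R
E
cat > p1.py <<'E'
from plan import *
s=observe();p,R=s['position'],s['tool_rot']
b=np.array([-.984,-.177,0]);xf=np.sin(np.radians(39))*b+[0,0,np.cos(np.radians(39))]
fb=np.array([.438,.316,.168]);g=fb-.029*xf
Rt=tool(190.2,32);tcp=g+.008*Rt[:,2];print("g",g,"tcp",tcp,"zt",Rt[:,2])
h=tcp-.14*Rt[:,2];print("hover",h)
rows(p,R,h,Rt,20)
E
python3 p1.py
```

```text
g [0.45595829 0.3192303  0.14546277] tcp [0.45178593 0.31847958 0.13867838] zt [-0.52154421 -0.09384062 -0.8480481 ]
hover [0.52480212 0.33161726 0.25740512]
turn [0.23, 0.19, -0.81] x 20
off [[0.41, -0.03, -0.03], [0.42, 0.0, -0.03], [0.42, 0.04, -0.01], [0.41, 0.07, -0.01], [0.4, 0.11, -0.01], [0.39, 0.14, 0.0], [0.38, 0.17, 0.01], [0.36, 0.21, 0.01], [0.35, 0.24, 0.01], [0.32, 0.26, 0.01]]
off [[0.3, 0.29, 0.0], [0.27, 0.31, 0.01], [0.25, 0.34, 0.01], [0.21, 0.36, -0.0], [0.19, 0.37, -0.0], [0.15, 0.39, -0.01], [0.12, 0.4, -0.02], [0.08, 0.41, -0.02], [0.06, 0.41, -0.03], [0.01, 0.41, -0.05]]
end [0.525  0.3315 0.2575]
```

Call:
{"method": "drive_tool", "body": {
  "offset": [
    [0.41,-0.03,-0.1],
    [0.42,0,-0.1],
    [0.42,0.04,-0.1],
    [0.41,0.07,-0.1],
    [0.4,0.11,-0.1],
    [0.39,0.14,0],
    [0.38,0.17,0],
    [0.36,0.21,0],
    [0.35,0.24,0],
    [0.32,0.26,0]
  ],
  "turn": [
    [0.23,0.19,-0.81],
    [0.23,0.19,-0.81],
    [0.23,0.19,-0.81],
    [0.23,0.19,-0.81],
    [0.23,0.19,-0.81],
    [0.23,0.19,-0.81],
    [0.23,0.19,-0.81],
    [0.23,0.19,-0.81],
    [0.23,0.19,-0.81],
    [0.23,0.19,-0.81]
  ],
  "hand": [1,1,1,1,1,1,1,1,1,1]
}}

```text
time_s: 1.4
position: [0.5386, 0.1657, 0.262]
tool_rot: [[-0.716, 0.635, -0.29], [0.643, 0.762, 0.077], [0.27, -0.131, -0.954]]
ft_force: [0.2, 0.1, -1.4]
grip_width: 0.086
gripper_force: 0.0
```

Call:
{"method": "drive_tool", "body": {
  "offset": [
    [0.3,0.29,0],
    [0.27,0.31,0],
    [0.25,0.34,0],
    [0.21,0.36,0],
    [0.19,0.37,0],
    [0.15,0.39,0],
    [0.12,0.4,0],
    [0.08,0.41,0],
    [0.06,0.41,0],
    [0,0.41,0]
  ],
  "turn": [
    [0.23,0.19,-0.81],
    [0.23,0.19,-0.81],
    [0.23,0.19,-0.81],
    [0.23,0.19,-0.81],
    [0.23,0.19,-0.81],
    [0.23,0.19,-0.81],
    [0.23,0.19,-0.81],
    [0.23,0.19,-0.81],
    [0.23,0.19,-0.81],
    [0.23,0.19,-0.81]
  ],
  "hand": [1,1,1,1,1,1,1,1,1,1]
}}

```text
time_s: 2.65
position: [0.5244, 0.331, 0.2714]
tool_rot: [[-0.839, -0.178, -0.515], [-0.15, 0.984, -0.096], [0.524, -0.003, -0.852]]
ft_force: [-0.7, 0.1, 0.8]
grip_width: 0.0856
gripper_force: 0.0
```

Run:
```python
from plan import *
s=observe();print(s['time_s'],s['position'].round(4),s['q'].round(1));print(s['tool_rot'].round(3),tool(190.2,32).round(3))
im=get_image("wrist");W=cam("wrist");np.save("pics/W1.npy",np.r_[W[0].ravel(),W[1],W[2].ravel()])
cv2.imwrite("pics/w1.png",im);c=-W[2][:3,:3].T@W[2][:3,3];print("cam",c)
fb=np.array([.438,.316,.168]);J=np.array([.5152,.3296,.115])
print(proj(W,[fb,[.456,.319,.1455],J]).round(0))
im=get_image("side");cv2.imwrite("pics/side1.png",im)
cv2.imwrite("pics/m2.png",np.vstack([crop(cv2.imread("pics/w1.png"),0,0,560,420,1.4)]))
```

```text
2.65 [0.5244 0.331  0.2714] [ 19.4  44.   33.6   6.4 133.5 -77.7]
[[-0.839 -0.178 -0.515]
 [-0.15   0.984 -0.096]
 [ 0.524 -0.003 -0.852]] [[-0.835 -0.177 -0.522]
 [-0.15   0.984 -0.094]
 [ 0.53   0.    -0.848]]
cam [0.54167327 0.33757476 0.42687947]
[[278. 178.]
 [278. 208.]
 [278. 283.]]
```

View pics/m2.png

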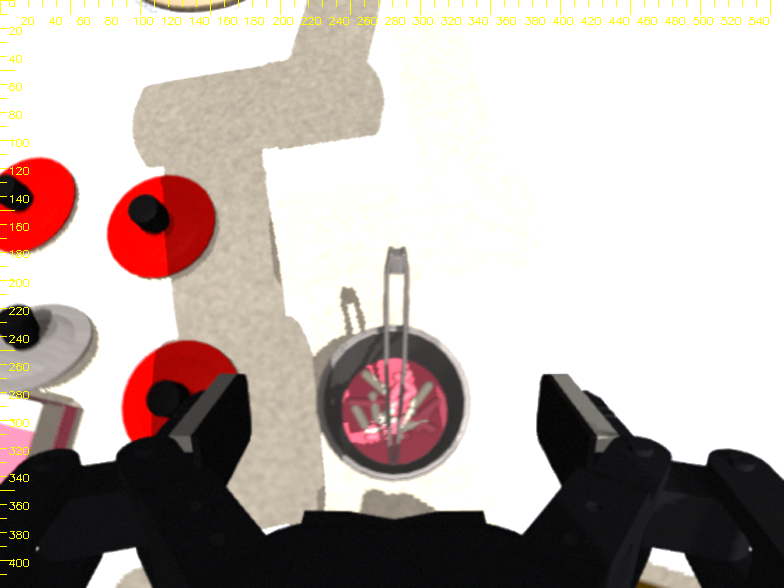

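The wrist picture shows the forceps inside the open jar: back end at (284,177), tips at (280,330), rim centre near (282,287). The back end is about 6 px to the right of the prediction, so I refine.

```bash
cat > p2.py <<'E'
from plan import *
from scipy.optimize import least_squares as LS
v=np.load("pics/W1.npy");W=(v[:9].reshape(3,3),v[9:14],v[14:].reshape(4,4));S,D=cam("scene"),cam("side")
t=np.linspace(0,2*np.pi,180);rim=lambda x:np.c_[x[0]+.048*np.cos(t),x[1]+.048*np.sin(t),.115+0*t]
bb=lambda p:np.r_[p.min(0),p.max(0)]
r=LS(lambda x:bb(proj(W,rim(x)))-[229.5,232.3,334,342],[.5,.3]);print("jar wrist",r.x.round(4),r.fun.round(1))
print("back tri",*[tri(o) for o in ([(W,(284,177.5)),(S,(395,137.5)),(D,(229.3,308.3))],[(W,(284,177.5)),(D,(229.3,308.3))],[(W,(284,177.5)),(S,(395,137.5))])])
B=atz(W,(284,177.5),.168);T=atz(W,(280,329),.02);d=B-T;print("back",B,"tip",T,"len",np.linalg.norm(d),"az",np.degrees(np.arctan2(d[1],d[0])),"lean",np.degrees(np.arccos(d[2]/np.linalg.norm(d))))
E
python3 p2.py
```

```text
jar wrist [0.5161 0.3334] [-1.9  0.1  1.9 -0.2]
back tri (array([0.43697353, 0.31773431, 0.16876994]), [np.float64(2.7), np.float64(2.6), np.float64(4.3)]) (array([0.4358023 , 0.31786849, 0.17103187]), [np.float64(3.2), np.float64(3.2)]) (array([0.43562627, 0.32045622, 0.16475014]), [np.float64(0.5), np.float64(0.5)])
back [0.43653097 0.32037927 0.168     ] tip [0.55668853 0.33907739 0.02      ] len 0.19155014130836479 az -171.15495571129244 lean 39.408116663350135
```

```bash
cat > p3.py <<'E'
from plan import *
s=observe();p,R=s['position'],s['tool_rot']
a=np.radians(188.85);b=np.array([np.cos(a),np.sin(a),0]);th=np.radians(39.2);xf=np.sin(th)*b+[0,0,np.cos(th)]
g=np.array([.4367,.3202,.168])-.029*xf
Rt=tool(188.85,34);tcp=g+.008*Rt[:,2];h=tcp-.05*Rt[:,2];print(tcp,g)
q,Q=rows(p,R,h,Rt,8);rows(q,Q,tcp,Q,5)
E
python3 p3.py
```

```text
[0.45039035 0.32233161 0.13889431] [0.45481064 0.32301986 0.14552661]
turn [-0.02, 0.05, 0.02] x 8
off [[-0.02, 0.01, 0.32], [-0.03, 0.01, 0.31], [-0.03, 0.01, 0.32], [-0.03, 0.01, 0.31], [-0.03, 0.01, 0.32], [-0.03, 0.0, 0.31], [-0.03, 0.01, 0.32], [-0.04, 0.01, 0.31]]
end [0.4781 0.3268 0.1805]
turn [0.0, 0.0, 0.0] x 5
off [[-0.0, -0.0, 0.25], [-0.0, -0.0, 0.25], [-0.0, -0.0, 0.25], [-0.0, -0.0, 0.25], [-0.0, -0.0, 0.25]]
end [0.4504 0.3225 0.139 ]
```

Call:
{"method": "drive_tool", "body": {
  "offset": [
    [-0.02,0.01,0.32],
    [-0.03,0.01,0.31],
    [-0.03,0.01,0.32],
    [-0.03,0.01,0.31],
    [-0.03,0.01,0.32],
    [-0.03,0,0.31],
    [-0.03,0.01,0.32],
    [-0.03,0.01,0.31],
    [0,0,0.25],
    [0,0,0.25]
  ],
  "turn": [
    [-0.02,0.05,0.02],
    [-0.02,0.05,0.02],
    [-0.02,0.05,0.02],
    [-0.02,0.05,0.02],
    [-0.02,0.05,0.02],
    [-0.02,0.05,0.02],
    [-0.02,0.05,0.02],
    [-0.02,0.05,0.02],
    [0,0,0],
    [0,0,0]
  ],
  "hand": [0.6,0.6,0.6,0.6,0.6,0.6,0.6,0.6,0.6,0.6]
}}

```text
time_s: 4.0
position: [0.4669, 0.3236, 0.1649]
tool_rot: [[-0.82, -0.152, -0.551], [-0.127, 0.988, -0.084], [0.558, 0.001, -0.83]]
ft_force: [0.2, 0.3, -0.2]
grip_width: 0.0513
gripper_force: 0.0
```

Call:
{"method": "drive_tool", "body": {
  "offset": [
    [0,0,0.25],
    [0,0,0.25],
    [0,0,0.25],
    [0,0,0],
    [0,0,0],
    [0,0,0],
    [0,0,0],
    [0,0,0],
    [0,0,0],
    [0,0,0]
  ],
  "turn": [
    [0,0,0],
    [0,0,0],
    [0,0,0],
    [0,0,0],
    [0,0,0],
    [0,0,0],
    [0,0,0],
    [0,0,0],
    [0,0,0],
    [0,0,0]
  ],
  "hand": [0.5,0.4,0.4,0.4,0.4,0.4,0.4,0.4,0.4,0.4]
}}

```text
time_s: 5.25
position: [0.4507, 0.3212, 0.1404]
tool_rot: [[-0.82, -0.152, -0.552], [-0.127, 0.988, -0.084], [0.558, 0.001, -0.83]]
ft_force: [-0.7, 0.1, 0.0]
grip_width: 0.0342
gripper_force: 0.0
```

Run:
```python
from plan import *
s=observe();print(s['time_s'],s['position'].round(4),s['ft_force'].round(1),s['grip_width']);print(s['tool_rot'].round(3))
a=get_image("wrist");b=get_image("side")
A=crop(a,160,120,240,300,1.66);B=crop(b,150,240,133,200,3)
h=min(A.shape[0],B.shape[0]);cv2.imwrite("pics/m3.png",np.hstack([A[:498,:398],B[:498,:399]]))
```

```text
5.25 [0.4507 0.3212 0.1404] [-0.7  0.1  0. ] 0.03417465779118029
[[-0.82  -0.152 -0.552]
 [-0.127  0.988 -0.084]
 [ 0.558  0.001 -0.83 ]]
```

View pics/m3.png

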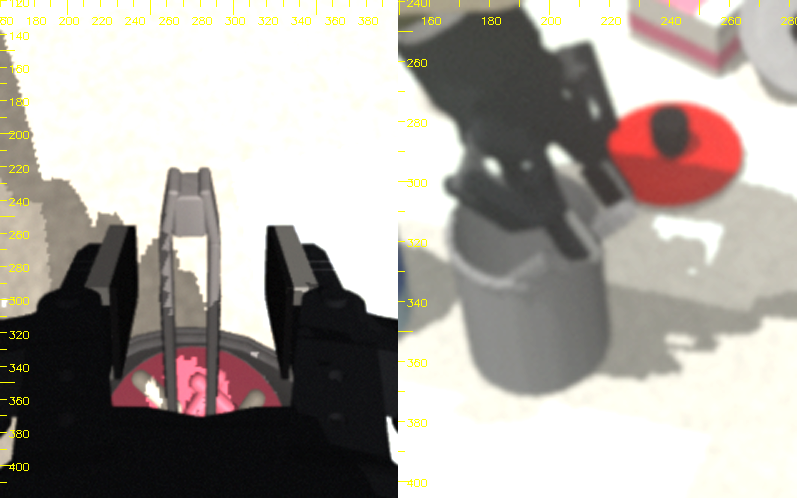

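The forceps stand between the open pads, about 3 mm left of the middle (crop x 190 against 201). I shift by that and close.

Call:
{"method": "drive_tool", "body": {
  "offset": [
    [0,-0.08,0.04],
    [0,0,0],
    [0,0,0],
    [0,0,0],
    [0,0,0],
    [0,0,0],
    [0,0,0],
    [0,0,0],
    [0,0,0],
    [0,0,0]
  ],
  "turn": [
    [0,0,0],
    [0,0,0],
    [0,0,0],
    [0,0,0],
    [0,0,0],
    [0,0,0],
    [0,0,0],
    [0,0,0],
    [0,0,0],
    [0,0,0]
  ],
  "hand": [0.4,0.35,0.3,0.25,0.2,0.15,0.1,0.05,0,0],
  "newtons": 50
}}

```text
time_s: 6.6
position: [0.4503, 0.318, 0.139]
tool_rot: [[-0.82, -0.152, -0.552], [-0.127, 0.988, -0.084], [0.558, 0.001, -0.83]]
ft_force: [-0.2, -0.9, -0.2]
grip_width: 0.0136
gripper_force: 49.9
```

```bash
cat > p4.py <<'E'
from plan import *
s=observe();p,R=s['position'],s['tool_rot'];print(p,R.round(3))
p1=p+np.array([-.054,-.009,.165]);print("lift");p,R=rows(p,R,p1,R,10)
C=np.array([.4855,-.3143,0]);az=83.8;u=np.array([np.cos(np.radians(az)),np.sin(np.radians(az)),0]);ex=np.array([u[1],-u[0],0])
Rt=tool(az,-14);g=C-.005*ex+.066*u;t=g+.008*Rt[:,2]+[0,0,.19-g[2]]
print("transit");q,Q=rows(p,R,t,Rt,20)
def tip(p,R):
    a=np.radians(73.1);xf=R@np.array([np.sin(a),0,-np.cos(a)]);return p-.008*R[:,2]-.161*xf
w=Ro.from_matrix(R.T@Rt).as_rotvec()
print("tips",[tip(p+(t-p)*k/10,R@Ro.from_rotvec(w*k/10).as_matrix()).round(2).tolist() for k in range(11)])
E
python3 p4.py
```

```text
[0.450269   0.31799834 0.1390466 ] [[-0.82  -0.152 -0.552]
 [-0.127  0.988 -0.084]
 [ 0.558  0.001 -0.83 ]]
lift
turn [0.0, 0.0, 0.0] x 10
off [[0.34, -0.0, -0.27], [0.35, -0.0, -0.26], [0.34, -0.0, -0.27], [0.34, -0.0, -0.26], [0.35, -0.01, -0.27], [0.34, 0.0, -0.27], [0.35, 0.0, -0.26], [0.34, 0.0, -0.27], [0.34, -0.0, -0.26], [0.35, -0.0, -0.27]]
end [0.3962 0.3091 0.3041]
transit
turn [-0.15, -0.28, 0.88] x 20
off [[-0.09, -0.71, 0.12], [-0.15, -0.7, 0.12], [-0.21, -0.68, 0.11], [-0.27, -0.66, 0.1], [-0.33, -0.64, 0.11], [-0.38, -0.61, 0.1], [-0.44, -0.57, 0.11], [-0.48, -0.53, 0.11], [-0.52, -0.48, 0.12], [-0.56, -0.44, 0.13]]
off [[-0.6, -0.39, 0.13], [-0.63, -0.33, 0.16], [-0.65, -0.28, 0.16], [-0.66, -0.21, 0.18], [-0.68, -0.16, 0.2], [-0.69, -0.1, 0.21], [-0.68, -0.04, 0.23], [-0.68, 0.02, 0.26], [-0.67, 0.08, 0.27], [-0.64, 0.13, 0.3]]
end [ 0.4874 -0.2499  0.1821]
tips [[0.5, 0.33, 0.19], [0.52, 0.24, 0.18], [0.53, 0.16, 0.18], [0.54, 0.08, 0.18], [0.54, -0.0, 0.18], [0.54, -0.08, 0.18], [0.53, -0.16, 0.18], [0.52, -0.23, 0.18], [0.5, -0.29, 0.18], [0.49, -0.35, 0.18], [0.47, -0.41, 0.18]]
```

Call:
{"method": "drive_tool", "body": {
  "offset": [
    [0.1,0,-0.08],
    [0.2,0,-0.15],
    [0.3,0,-0.23],
    [0.4,0,-0.31],
    [0.45,0,-0.35],
    [0.45,0,-0.35],
    [0.45,0,-0.35],
    [0.45,0,-0.35],
    [0.4,0,-0.31],
    [0.24,0,-0.18]
  ],
  "turn": [
    [0,0,0],
    [0,0,0],
    [0,0,0],
    [0,0,0],
    [0,0,0],
    [0,0,0],
    [0,0,0],
    [0,0,0],
    [0,0,0],
    [0,0,0]
  ],
  "hand": [0,0,0,0,0,0,0,0,0,0]
}}

```text
time_s: 7.85
position: [0.3955, 0.3094, 0.306]
tool_rot: [[-0.821, -0.152, -0.55], [-0.128, 0.988, -0.083], [0.556, 0.002, -0.831]]
ft_force: [0.4, -0.5, -0.7]
grip_width: 0.0137
gripper_force: 49.8
```

Call:
{"method": "drive_tool", "body": {
  "offset": [
    [-0.09,-0.71,0.12],
    [-0.15,-0.7,0.12],
    [-0.21,-0.68,0.11],
    [-0.27,-0.66,0.1],
    [-0.33,-0.64,0.11],
    [-0.38,-0.61,0.1],
    [-0.44,-0.57,0.11],
    [-0.48,-0.53,0.11],
    [-0.52,-0.48,0.12],
    [-0.56,-0.44,0.13]
  ],
  "turn": [
    [-0.15,-0.28,0.88],
    [-0.15,-0.28,0.88],
    [-0.15,-0.28,0.88],
    [-0.15,-0.28,0.88],
    [-0.15,-0.28,0.88],
    [-0.15,-0.28,0.88],
    [-0.15,-0.28,0.88],
    [-0.15,-0.28,0.88],
    [-0.15,-0.28,0.88],
    [-0.15,-0.28,0.88]
  ],
  "hand": [0,0,0,0,0,0,0,0,0,0]
}}

```text
time_s: 9.1
position: [0.4414, 0.0292, 0.2433]
tool_rot: [[-0.687, 0.677, -0.265], [0.708, 0.706, -0.031], [0.166, -0.209, -0.964]]
ft_force: [-0.0, 0.3, 0.3]
grip_width: 0.0137
gripper_force: 49.9
```

Call:
{"method": "drive_tool", "body": {
  "offset": [
    [-0.6,-0.39,0.13],
    [-0.63,-0.33,0.16],
    [-0.65,-0.28,0.16],
    [-0.66,-0.21,0.18],
    [-0.68,-0.16,0.2],
    [-0.69,-0.1,0.21],
    [-0.68,-0.04,0.23],
    [-0.68,0.02,0.26],
    [-0.67,0.08,0.27],
    [-0.64,0.13,0.3]
  ],
  "turn": [
    [-0.15,-0.28,0.88],
    [-0.15,-0.28,0.88],
    [-0.15,-0.28,0.88],
    [-0.15,-0.28,0.88],
    [-0.15,-0.28,0.88],
    [-0.15,-0.28,0.88],
    [-0.15,-0.28,0.88],
    [-0.15,-0.28,0.88],
    [-0.15,-0.28,0.88],
    [-0.15,-0.28,0.88]
  ],
  "hand": [0,0,0,0,0,0,0,0,0,0]
}}

```text
time_s: 10.35
position: [0.4872, -0.2503, 0.1823]
tool_rot: [[0.105, 0.994, -0.029], [0.963, -0.109, -0.247], [-0.249, -0.002, -0.969]]
ft_force: [-0.1, -0.4, -0.4]
grip_width: 0.0135
gripper_force: 49.9
```

Run:
```python
from plan import *
s=observe();print(s['time_s'],s['position'].round(4),s['ft_force'].round(1),s['grip_width'],s['q'].round(0));print(s['tool_rot'].round(3))
W=cam("wrist");a=get_image("wrist");b=get_image("scene")
np.save("pics/W2.npy",np.r_[W[0].ravel(),W[1],W[2].ravel()])
A=crop(a,0,0,560,420,.9);B=crop(b,75,150,147,190,2)
cv2.imwrite("pics/w2.png",a)
cv2.imwrite("pics/m4.png",np.hstack([A[:378,:504],B[:378,:294]]))
```

```text
10.35 [ 0.4872 -0.2503  0.1823] [-0.1 -0.4 -0.4] 0.013536684817747224 [-34.  23.  83. -14.  68. -23.]
[[ 0.105  0.994 -0.029]
 [ 0.963 -0.109 -0.247]
 [-0.249 -0.002 -0.969]]
```

View pics/m4.png

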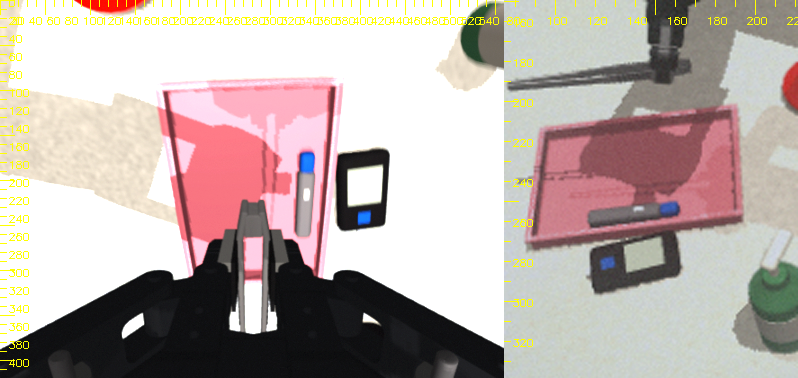

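The forceps are held level and parallel over the tray. The tray's far corners are at (178,92) and (378,89) in wrist pixels; the pen is to the right and clear. I refine the tray pose and plan the lowering.

```bash
cat > p5.py <<'E'
from plan import *
v=np.load("pics/W2.npy");W=(v[:9].reshape(3,3),v[9:14],v[14:].reshape(4,4));S=cam("scene")
for n,C,uv in(("TL(-x,+y)",W,(178,92)),("TR(+x,+y)",W,(378,89)),("sc -x-y",S,(93,214)),("sc -x+y",S,(191,203))): print(n,atz(C,uv,.022).round(4))
for n,C,uv,z in(("sc +x+y",S,(194,258),0),("sc +x-y",S,(86.5,272.5),0)): print(n,atz(C,uv,z).round(4))
print("pen",[atz(W,np.array(q)/.9,.012).round(4) for q in((306,152),(304,236))])
s=observe();p,R=s['position'],s['tool_rot'];a=np.radians(73.1);xf=R@[np.sin(a),0,-np.cos(a)];g=p-.008*R[:,2]
print("back",g+.029*xf,"mid",g-.066*xf,"tip",g-.161*xf, "elev",np.degrees(np.arcsin(xf[2])))
print("tip by scene at same z",atz(S,((510-504)/2+75,86/2+150),(g-.161*xf)[2]),"back scene",atz(S,((690-504)/2+75,66/2+150),g[2]))
E
python3 p5.py
```

```text
TL(-x,+y) [ 0.4115 -0.19    0.022 ]
TR(+x,+y) [ 0.5685 -0.2048  0.022 ]
sc -x-y [ 0.389  -0.4325  0.022 ]
sc -x+y [ 0.4087 -0.1893  0.022 ]
sc +x+y [ 0.5598 -0.2024  0.    ]
sc +x-y [ 0.5442 -0.4499  0.    ]
pen [array([ 0.5378, -0.2739,  0.012 ]), array([ 0.5329, -0.3792,  0.012 ])]
back [ 0.49022311 -0.22006631  0.19069247] mid [ 0.47991218 -0.31441015  0.18645862] tip [ 0.46960125 -0.40875398  0.18222477] elev 2.5543354448525357
tip by scene at same z [ 0.4690689  -0.40975231  0.18222477] back scene [ 0.4909233  -0.22214448  0.18940003]
```

Call:
{"method": "drive_tool", "body": {
  "offset": [
    [0.12,0,0.48],
    [0.12,0,0.48],
    [0.12,0,0.48],
    [0.12,0,0.48],
    [0.12,0,0.48],
    [0.12,0,0.48],
    [0.12,0,0.48],
    [0.08,0,0.29],
    [0.05,0,0.19],
    [0.03,0,0.1]
  ],
  "turn": [
    [0,0,0],
    [0,0,0],
    [0,0,0],
    [0,0,0],
    [0,0,0],
    [0,0,0],
    [0,0,0],
    [0,0,0],
    [0,0,0],
    [0,0,0]
  ],
  "hand": [0,0,0,0,0,0,0,0,0,0]
}}

```text
time_s: 11.7
position: [0.4868, -0.2497, 0.0196]
tool_rot: [[0.101, 0.994, -0.03], [0.964, -0.105, -0.246], [-0.248, -0.004, -0.969]]
ft_force: [0.2, 0.5, 0.0]
grip_width: 0.0136
gripper_force: 49.8
```

Call:
{"method": "drive_tool", "body": {
  "offset": [
    [0.02,0,0.06],
    [0.01,0,0.05],
    [0.01,0,0.04],
    [0,0,0],
    [0,0,0],
    [0,0,0],
    [0,0,0],
    [0,0,0],
    [0,0,0],
    [0,0,0]
  ],
  "turn": [
    [0,0,0],
    [0,0,0],
    [0,0,0],
    [0,0,0],
    [0,0,0],
    [0,0,0],
    [0,0,0],
    [0,0,0],
    [0,0,0],
    [0,0,0]
  ],
  "hand": [0,0,0,0,0,0,0,0,0,0]
}}

```text
time_s: 12.95
position: [0.4866, -0.2497, 0.0134]
tool_rot: [[0.101, 0.994, -0.03], [0.963, -0.105, -0.246], [-0.248, -0.004, -0.969]]
ft_force: [-0.3, -0.1, 0.6]
grip_width: 0.0135
gripper_force: 49.8
```

Call:
{"method": "drive_tool", "body": {
  "offset": [
    [0.01,0,0.04],
    [0.01,0,0.03],
    [0.01,0,0.03],
    [0,0,0],
    [0,0,0],
    [0,0,0],
    [0,0,0],
    [0,0,0],
    [0,0,0],
    [0,0,0]
  ],
  "turn": [
    [0,0,0],
    [0,0,0],
    [0,0,0],
    [0,0,0],
    [0,0,0],
    [0,0,0],
    [0,0,0],
    [0,0,0],
    [0,0,0],
    [0,0,0]
  ],
  "hand": [0,0,0,0,0,0,0,0,0,0]
}}

```text
time_s: 14.2
position: [0.4866, -0.2496, 0.0092]
tool_rot: [[0.101, 0.994, -0.03], [0.964, -0.105, -0.246], [-0.248, -0.004, -0.969]]
ft_force: [-0.5, -0.0, -0.3]
grip_width: 0.0137
gripper_force: 49.8
```

Call:
{"method": "drive_tool", "body": {
  "offset": [
    [0.01,0,0.03],
    [0,0,0.02],
    [0,0,0],
    [0,0,0],
    [0,0,0],
    [0,0,0],
    [0,0,0],
    [0,0,0],
    [0,0,0],
    [0,0,0]
  ],
  "turn": [
    [0,0,0],
    [0,0,0],
    [0,0,0],
    [0,0,0],
    [0,0,0],
    [0,0,0],
    [0,0,0],
    [0,0,0],
    [0,0,0],
    [0,0,0]
  ],
  "hand": [0,0,0,0,0,0,0,0,0,0]
}}

```text
time_s: 15.45
position: [0.4866, -0.2497, 0.0072]
tool_rot: [[0.101, 0.994, -0.03], [0.963, -0.105, -0.246], [-0.248, -0.004, -0.969]]
ft_force: [-0.2, -0.1, -0.6]
grip_width: 0.0134
gripper_force: 49.8
```

Run:
```python
from plan import *
s=observe();print(s['time_s'],s['position'].round(4),s['ft_force'].round(1))
b=get_image("side");a=get_image("scene")
A=crop(a,75,180,130,100,3);B=crop(b,300,150,130,130,3)
cv2.imwrite("pics/m5.png",np.hstack([A[:300,:390],B[:300,:390]]))
```

```text
15.45 [ 0.4866 -0.2497  0.0072] [-0.2 -0.1 -0.6]
```

View pics/m5.png

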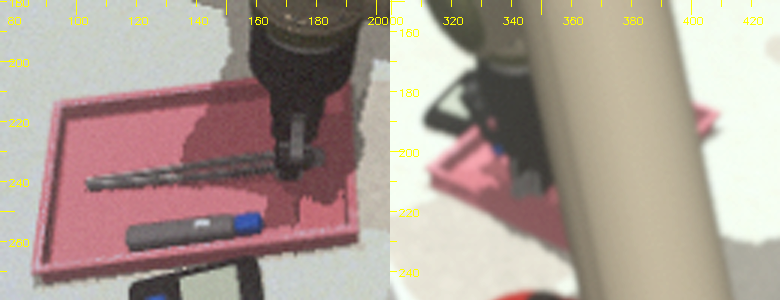

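Forceps hang just over the tray floor, parallel to the pen and clear of it. I release gently.

Call:
{"method": "drive_tool", "body": {
  "offset": [
    [0,0,0.02],
    [0,0,0],
    [0,0,0],
    [0,0,0],
    [0,0,0],
    [0,0,0],
    [0,0,0],
    [0,0,0],
    [0,0,0],
    [0,0,0]
  ],
  "turn": [
    [0,0,0],
    [0,0,0],
    [0,0,0],
    [0,0,0],
    [0,0,0],
    [0,0,0],
    [0,0,0],
    [0,0,0],
    [0,0,0],
    [0,0,0]
  ],
  "hand": [0,0,0.14,0.15,0.16,0.17,0.18,0.2,0.24,0.3],
  "newtons": 20
}}

```text
time_s: 16.8
position: [0.4866, -0.2499, 0.0064]
tool_rot: [[0.101, 0.994, -0.03], [0.963, -0.105, -0.246], [-0.248, -0.004, -0.969]]
ft_force: [0.2, 0.3, 0.0]
grip_width: 0.0258
gripper_force: 0.0
```

Call:
{"method": "drive_tool", "body": {
  "offset": [
    [0,0,0],
    [0,0,0],
    [-0.02,0,-0.1],
    [-0.04,0,-0.2],
    [-0.08,0,-0.3],
    [-0.12,0,-0.48],
    [-0.12,0,-0.48],
    [-0.12,0,-0.48],
    [-0.2,0,-0.7],
    [-0.2,0,-0.8]
  ],
  "turn": [
    [0,0,0],
    [0,0,0],
    [0,0,0],
    [0,0,0],
    [0,0,0],
    [0,0,0],
    [0,0,0],
    [0,0,0],
    [0,0,0],
    [0,0,0]
  ],
  "hand": [0.36,0.4,0.4,0.4,0.4,0.4,0.4,0.4,0.6,0.8]
}}

```text
time_s: 18.05
position: [0.4869, -0.2496, 0.1541]
tool_rot: [[0.101, 0.994, -0.029], [0.964, -0.105, -0.246], [-0.248, -0.004, -0.969]]
ft_force: [-0.7, -0.4, -0.1]
grip_width: 0.0674
gripper_force: 0.0
```

```bash
cat > p6.py <<'E'
from plan import *
s=observe();p,R=s['position'],s['tool_rot']
Rt=tool(178,-34);k=np.array([.5112,.0058,.0518]);h=k+.019*Rt[:,2]-.12*Rt[:,2];print(h,Rt.round(2))
rows(p,R,h,Rt,20)
S=cam("scene")
for q in((335,272),(416,262),(478,318)): print("red",atz(S,np.array(q)*.7,.02).round(3))
E
python3 p6.py
```

```text
[0.45475592 0.00777107 0.13553279] [[-0.83  0.03  0.56]
 [ 0.03  1.   -0.02]
 [-0.56  0.   -0.83]]
turn [-0.32, -0.13, -0.72] x 20
off [[0.31, -0.07, -0.06], [0.32, -0.05, -0.06], [0.31, -0.02, -0.06], [0.32, 0.0, -0.08], [0.32, 0.03, -0.07], [0.31, 0.06, -0.08], [0.3, 0.08, -0.08], [0.3, 0.11, -0.08], [0.28, 0.13, -0.08], [0.28, 0.16, -0.08]]
off [[0.26, 0.17, -0.08], [0.24, 0.2, -0.08], [0.23, 0.23, -0.07], [0.21, 0.23, -0.06], [0.19, 0.26, -0.06], [0.17, 0.27, -0.06], [0.14, 0.29, -0.05], [0.13, 0.3, -0.04], [0.1, 0.3, -0.03], [0.08, 0.32, -0.02]]
end [0.4546 0.0079 0.1355]
red [ 0.389 -0.075  0.02 ]
red [0.398 0.075 0.02 ]
red [0.549 0.145 0.02 ]
```

Call:
{"method": "drive_tool", "body": {
  "offset": [
    [0.31,-0.07,-0.06],
    [0.32,-0.05,-0.06],
    [0.31,-0.02,-0.06],
    [0.32,0,-0.08],
    [0.32,0.03,-0.07],
    [0.31,0.06,-0.08],
    [0.3,0.08,-0.08],
    [0.3,0.11,-0.08],
    [0.28,0.13,-0.08],
    [0.28,0.16,-0.08]
  ],
  "turn": [
    [-0.32,-0.13,-0.72],
    [-0.32,-0.13,-0.72],
    [-0.32,-0.13,-0.72],
    [-0.32,-0.13,-0.72],
    [-0.32,-0.13,-0.72],
    [-0.32,-0.13,-0.72],
    [-0.32,-0.13,-0.72],
    [-0.32,-0.13,-0.72],
    [-0.32,-0.13,-0.72],
    [-0.32,-0.13,-0.72]
  ],
  "hand": [1,1,1,1,1,1,1,1,1,1]
}}

```text
time_s: 19.3
position: [0.4711, -0.1204, 0.1439]
tool_rot: [[-0.579, 0.751, 0.318], [0.704, 0.657, -0.269], [-0.411, 0.068, -0.909]]
ft_force: [0.1, 1.0, 0.5]
grip_width: 0.0852
gripper_force: 0.0
```

Call:
{"method": "drive_tool", "body": {
  "offset": [
    [0.26,0.17,-0.08],
    [0.24,0.2,-0.08],
    [0.23,0.23,-0.07],
    [0.21,0.23,-0.06],
    [0.19,0.26,-0.06],
    [0.17,0.27,-0.06],
    [0.14,0.29,-0.05],
    [0.13,0.3,-0.04],
    [0.1,0.3,-0.03],
    [0.08,0.32,-0.02]
  ],
  "turn": [
    [-0.32,-0.13,-0.72],
    [-0.32,-0.13,-0.72],
    [-0.32,-0.13,-0.72],
    [-0.32,-0.13,-0.72],
    [-0.32,-0.13,-0.72],
    [-0.32,-0.13,-0.72],
    [-0.32,-0.13,-0.72],
    [-0.32,-0.13,-0.72],
    [-0.32,-0.13,-0.72],
    [-0.32,-0.13,-0.72]
  ],
  "hand": [1,1,1,1,1,1,1,1,1,1]
}}

```text
time_s: 20.55
position: [0.4549, 0.0082, 0.1347]
tool_rot: [[-0.828, 0.03, 0.559], [0.018, 0.999, -0.026], [-0.56, -0.011, -0.829]]
ft_force: [0.1, -0.2, 0.1]
grip_width: 0.0853
gripper_force: 0.0
```

Run:
```python
from plan import *
s=observe();print(s['time_s'],s['position'].round(4),s['q'].round(0));print(s['tool_rot'].round(3))
W=cam("wrist");a=get_image("wrist");b=get_image("scene");np.save("pics/W3.npy",np.r_[W[0].ravel(),W[1],W[2].ravel()])
cv2.imwrite("pics/w3.png",a);cv2.imwrite("pics/scene3.png",b)
t=np.linspace(0,2*np.pi,60);az=np.radians(178);T=np.radians(34)
ax=np.array([np.sin(T)*np.cos(az),np.sin(T)*np.sin(az),np.cos(T)]);k=np.array([.5112,.0058,.0518]);u=np.array([-np.sin(az),np.cos(az),0]);v=np.cross(ax,u)
print("pred knob top",proj(W,[k+.013*ax,k-.022*ax]).round(0))
for h,r,c in((.013,.015,(0,255,0)),(-.022,.054,(255,0,0))):
    cv2.polylines(a,[proj(W,k+h*ax+r*(np.outer(np.cos(t),u)+np.outer(np.sin(t),v))).astype(np.int32)],True,c,1)
A=crop(a,80,0,400,420,1.3);B=crop(b,80,190,120,100,2)
o=np.zeros((546,760,3),np.uint8);o[:546,:520]=A[:546,:520];o[:200,520:]=B[:200,:240];cv2.imwrite("pics/m6.png",o)
```

```text
20.55 [0.4549 0.0082 0.1347] [ -19.   10.  122.   32.   18. -136.]
[[-0.828  0.03   0.559]
 [ 0.018  0.999 -0.026]
 [-0.56  -0.011 -0.829]]
pred knob top [[279. 220.]
 [280. 207.]]
```

View pics/m6.png

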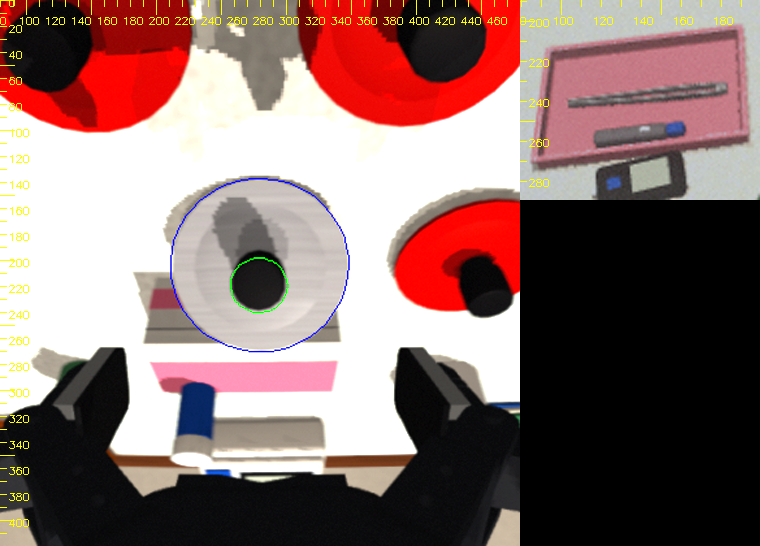

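The forceps lie flat in the tray beside the pen. The predicted lid outline matches the picture within about 1 px, with the knob top at wrist (279,219). I go in along the lid axis.

```bash
cat > p7.py <<'E'
from plan import *
s=observe();p,R=s['position'],s['tool_rot']
Rt=tool(178,-34);k=np.array([.5112,.0058,.0518]);t=k+.019*Rt[:,2];m=t-.04*Rt[:,2]
q,Q=rows(p,R,m,Rt,10);rows(q,Q,t,Q,6)
E
python3 p7.py
```

```text
turn [-0.01, -0.0, 0.01] x 10
off [[-0.0, -0.0, 0.2], [-0.01, -0.0, 0.2], [0.0, -0.0, 0.19], [-0.0, -0.0, 0.2], [-0.0, -0.0, 0.2], [-0.01, -0.0, 0.2], [0.0, -0.0, 0.2], [-0.0, -0.01, 0.19], [-0.0, 0.0, 0.2], [-0.01, 0.0, 0.2]]
end [0.4996 0.0062 0.0693]
turn [0.0, 0.0, 0.0] x 6
off [[0.0, -0.0, 0.17], [0.0, -0.0, 0.16], [0.0, -0.0, 0.17], [0.0, -0.0, 0.17], [0.0, -0.0, 0.16], [0.0, -0.0, 0.17]]
end [0.522  0.0056 0.0361]
```

Call:
{"method": "drive_tool", "body": {
  "offset": [
    [0,0,0.2],
    [-0.01,0,0.2],
    [0,0,0.19],
    [0,0,0.2],
    [0,0,0.2],
    [-0.01,0,0.2],
    [0,0,0.2],
    [0,0,0.19],
    [0,0,0.2],
    [-0.01,0,0.2]
  ],
  "turn": [
    [-0.01,0,0.01],
    [-0.01,0,0.01],
    [-0.01,0,0.01],
    [-0.01,0,0.01],
    [-0.01,0,0.01],
    [-0.01,0,0.01],
    [-0.01,0,0.01],
    [-0.01,0,0.01],
    [-0.01,0,0.01],
    [-0.01,0,0.01]
  ],
  "hand": [1,1,1,1,1,1,1,1,1,1]
}}

```text
time_s: 21.9
position: [0.5012, 0.0052, 0.0709]
tool_rot: [[-0.83, 0.036, 0.557], [0.034, 0.999, -0.015], [-0.557, 0.006, -0.831]]
ft_force: [-0.0, -0.6, -0.1]
grip_width: 0.0852
gripper_force: 0.0
```

Run:
```python
from plan import *
s=observe();print(s['time_s'],s['position'].round(4),s['q'].round(0),s['ft_force'].round(1));print(s['tool_rot'].round(3))
```

```text
21.9 [0.5012 0.0052 0.0709] [ -18.   23.  120.   63.   10. -165.] [-0.  -0.6 -0.1]
[[-0.83   0.036  0.557]
 [ 0.034  0.999 -0.015]
 [-0.557  0.006 -0.831]]
```

The joints q5 and q6 are near their limits at this tilt. I take the knob with the tool only 16° from vertical instead. The pads still clasp the round knob, and the 18° difference is taken up when placing.

```bash
cat > p8.py <<'E'
from plan import *
s=observe();p,R=s['position'],s['tool_rot']
az=np.radians(178);T=np.radians(34);ax=np.array([np.sin(T)*np.cos(az),np.sin(T)*np.sin(az),np.cos(T)])
Rt=tool(178,-16);k=np.array([.5112,.0058,.0518])+.001*ax;t=k+.014*Rt[:,2];print(t)
rows(p,R,t,Rt,10)
for c in(-.011,.011): print("tip corner above disc mm",1000*((t+c*Rt[:,0]-k)@ax+.023))
E
python3 p8.py
```

```text
[0.51449772 0.00568484 0.03917137]
turn [0.01, 0.3, -0.0] x 10
off [[0.02, 0.0, 0.08], [0.01, 0.0, 0.09], [0.01, 0.01, 0.08], [0.01, -0.0, 0.09], [0.01, -0.0, 0.09], [-0.0, 0.0, 0.08], [0.0, 0.0, 0.09], [-0.0, 0.01, 0.08], [-0.01, -0.0, 0.09], [-0.0, 0.0, 0.09]]
end [0.5144 0.0056 0.0389]
tip corner above disc mm 6.2860218337434315
tip corner above disc mm 13.084395709992291
```

Call:
{"method": "drive_tool", "body": {
  "offset": [
    [0.02,0,0.08],
    [0.01,0,0.09],
    [0.01,0,0.08],
    [0.01,0,0.09],
    [0.01,0,0.09],
    [0,0,0.08],
    [0,0,0.09],
    [0,0,0.08],
    [0,0,0.09],
    [0,0,0.09]
  ],
  "turn": [
    [0.01,0.3,0],
    [0.01,0.3,0],
    [0.01,0.3,0],
    [0.01,0.3,0],
    [0.01,0.3,0],
    [0.01,0.3,0],
    [0.01,0.3,0],
    [0.01,0.3,0],
    [0.01,0.3,0],
    [0.01,0.3,0]
  ],
  "hand": [1,1,1,1,1,1,1,0.8,0.7,0.6]
}}

```text
time_s: 23.15
position: [0.5138, 0.0044, 0.0388]
tool_rot: [[-0.962, 0.041, 0.271], [0.038, 0.999, -0.016], [-0.272, -0.005, -0.962]]
ft_force: [0.6, -1.0, -0.5]
grip_width: 0.0514
gripper_force: 0.0
```

Run:
```python
from plan import *
s=observe();print(s['time_s'],s['position'].round(4),s['q'].round(0),s['ft_force'].round(1));print(s['tool_rot'].round(3))
W=cam("wrist");a=get_image("wrist");b=get_image("side");np.save("pics/W4.npy",np.r_[W[0].ravel(),W[1],W[2].ravel()])
t=np.linspace(0,2*np.pi,60);az=np.radians(178);T=np.radians(34)
ax=np.array([np.sin(T)*np.cos(az),np.sin(T)*np.sin(az),np.cos(T)]);k=np.array([.5112,.0058,.0518]);u=np.array([-np.sin(az),np.cos(az),0]);v=np.cross(ax,u)
cv2.imwrite("pics/w4.png",a)
for h,r,c in((.013,.015,(0,255,0)),(-.022,.054,(255,0,0))):
    cv2.polylines(a,[proj(W,k+h*ax+r*(np.outer(np.cos(t),u)+np.outer(np.sin(t),v))).astype(np.int32)],True,c,1)
A=crop(a,130,60,300,360,1.5);B=crop(b,215,150,110,150,3)
o=np.zeros((540,780,3),np.uint8);o[:540,:450]=A[:540,:450];o[:450,450:]=B[:450,:330];cv2.imwrite("pics/m7.png",o)
```

```text
23.15 [0.5138 0.0044 0.0388] [ -14.   28.  107.    6.   30. -107.] [ 0.6 -1.  -0.5]
[[-0.962  0.041  0.271]
 [ 0.038  0.999 -0.016]
 [-0.272 -0.005 -0.962]]
```

View pics/m7.png

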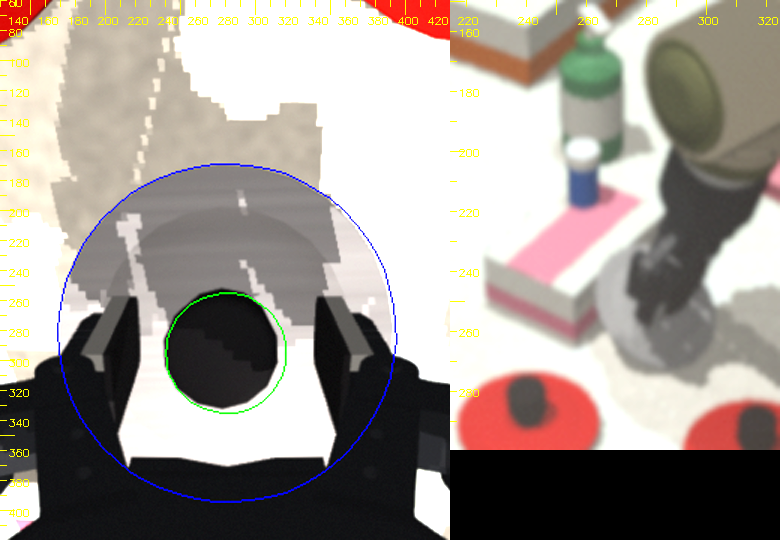

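The knob sits between the pads at crop (221,348), about 1 mm left of their middle. I trim that and close.

Call:
{"method": "drive_tool", "body": {
  "offset": [
    [0.03,-0.03,0],
    [0,0,0],
    [0,0,0],
    [0,0,0],
    [0,0,0],
    [0,0,0],
    [0,0,0],
    [0,0,0],
    [0,0,0],
    [0,0,0]
  ],
  "turn": [
    [0,0,0],
    [0,0,0],
    [0,0,0],
    [0,0,0],
    [0,0,0],
    [0,0,0],
    [0,0,0],
    [0,0,0],
    [0,0,0],
    [0,0,0]
  ],
  "hand": [0.6,0.55,0.5,0.45,0.4,0.35,0.3,0.2,0.2,0.2],
  "newtons": 60
}}

```text
time_s: 24.5
position: [0.5122, 0.0038, 0.0383]
tool_rot: [[-0.962, 0.04, 0.272], [0.037, 0.999, -0.015], [-0.272, -0.004, -0.962]]
ft_force: [-2.0, -1.1, 4.0]
grip_width: 0.0285
gripper_force: 58.8
```

Run:
```python
from plan import *
s=observe();print(s['time_s'],s['position'].round(4),s['grip_width'],s['gripper_force'],s['ft_force'].round(1));print(s['tool_rot'].round(4))
W=cam("wrist");a=get_image("wrist");cv2.imwrite("pics/w5.png",a)
m=(a.max(2)<75).astype(np.uint8)[225:345,200:370]
# knob top blob between pads
print([a[r,200:370:6].max(1).tolist() for r in (255,265,280,295,310)])
```

```text
24.5 [0.5122 0.0038 0.0383] 0.028490144876683277 58.83140981197357 [-2.  -1.1  4. ]
[[-0.9615  0.0396  0.2719]
 [ 0.037   0.9992 -0.0146]
 [-0.2723 -0.004  -0.9622]]
[[163, 141, 89, 90, 91, 91, 74, 74, 63, 93, 94, 95, 95, 72, 82, 95, 94, 95, 93, 60, 73, 101, 154, 155, 153, 152, 153, 160, 161], [150, 141, 145, 114, 86, 65, 64, 22, 20, 94, 9, 9, 12, 14, 12, 12, 11, 11, 94, 15, 25, 64, 72, 130, 157, 156, 157, 161, 160], [172, 175, 15, 15, 60, 65, 63, 10, 8, 21, 15, 16, 16, 15, 15, 17, 14, 16, 14, 8, 10, 64, 65, 56, 15, 14, 180, 180, 184], [32, 14, 14, 11, 15, 95, 18, 12, 18, 22, 23, 22, 16, 15, 15, 14, 14, 16, 13, 14, 9, 16, 96, 14, 13, 13, 13, 51, 186], [13, 15, 13, 13, 15, 14, 18, 13, 17, 22, 21, 22, 24, 25, 24, 25, 26, 17, 14, 12, 9, 17, 15, 14, 12, 11, 16, 14, 14]]
```

Call:
{"method": "drive_tool", "body": {
  "offset": [
    [0.02,0,-0.05],
    [0.03,0,-0.1],
    [0.06,0,-0.2],
    [0.1,0,-0.3],
    [0.1,0,-0.3],
    [-0.1,0,-0.45],
    [-0.14,0,-0.5],
    [-0.14,0,-0.5],
    [-0.14,0,-0.5],
    [-0.14,0,-0.5]
  ],
  "turn": [
    [0,0,0],
    [0,0,0],
    [0,0,0],
    [0,0,0],
    [0,0,0],
    [0,0,0],
    [0,0,0],
    [0,0,0],
    [0,0,0],
    [0,0,0]
  ],
  "hand": [0.2,0.2,0.2,0.2,0.2,0.2,0.2,0.2,0.2,0.2]
}}

```text
time_s: 25.8
position: [0.488, 0.0054, 0.1742]
tool_rot: [[-0.961, 0.04, 0.272], [0.037, 0.999, -0.015], [-0.273, -0.004, -0.962]]
ft_force: [0.2, 0.2, -0.8]
grip_width: 0.028
gripper_force: 59.2
```

Run:
```python
from plan import *
s=observe();print(s['time_s'],s['position'].round(4),s['grip_width'],s['gripper_force'],s['ft_force'].round(1),s['q'].round(0));print(s['tool_rot'].round(4))
np.savez("pics/s5.npz",p=s['position'],R=s['tool_rot'])
W=cam("wrist");a=get_image("wrist");b=get_image("side");c=get_image("scene");np.save("pics/W5.npy",np.r_[W[0].ravel(),W[1],W[2].ravel()])
for n,i in zip("abc",(a,b,c)): cv2.imwrite(f"pics/l5{n}.png",i)
R=s['tool_rot'];p=s['position'];ax=R@np.array([.312,0,-.95]);ax/=np.linalg.norm(ax);u=R[:,1];v=np.cross(ax,u);k=p+R@np.array([-.0016,0,-.0132])
t=np.linspace(0,2*np.pi,60);print("k",k,"ax",ax)
for im,C in((a,W),(b,cam("side")),(c,cam("scene"))):
  for h,r,col in((.013,.015,(0,255,0)),(-.022,.054,(255,0,0)),(-.026,.054,(255,0,255))):
    cv2.polylines(im,[proj(C,k+h*ax+r*(np.outer(np.cos(t),u)+np.outer(np.sin(t),v))).round().astype(np.int32)],True,col,1)
A=crop(a,130,60,300,360,1.5);B=crop(b,225,120,110,90,3);D=crop(c,230,110,110,90,3)
o=np.zeros((540,780,3),np.uint8);o[:540,:450]=A[:540,:450];o[:270,450:]=B[:270,:330];o[270:540,450:]=D[:270,:330];cv2.imwrite("pics/m8.png",o)
```

```text
25.8 [0.488  0.0054 0.1742] 0.028035182596996992 59.15969789028168 [ 0.2  0.2 -0.8] [ -15.   13.  100.    4.   52. -105.]
[[-0.9614  0.0397  0.2722]
 [ 0.0371  0.9992 -0.0147]
 [-0.2725 -0.0041 -0.9621]]
k [0.48595555 0.00551023 0.18734895] ax [-0.55856548  0.02553837  0.82906718]
```

View pics/m8.png

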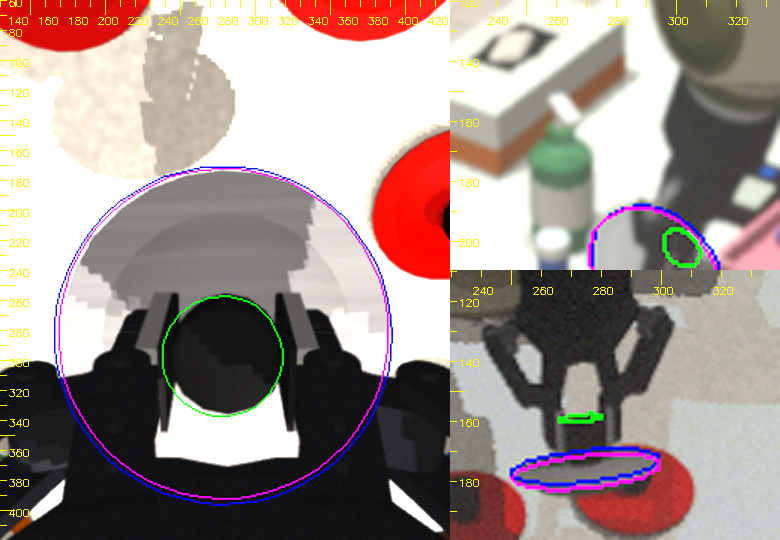

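The lid is held, and the predicted outlines match in the wrist and scene views. Before travelling I check that the jar did not move, and re-measure it.

```bash
cat > p9.py <<'E'
from plan import *
for n,a,b,(x,y,w,h) in(("scene","scene0","l5c",(376,190,55,34)),("side","side0","l5b",(160,325,60,50)),("tray scene","scene0","scene3",(80,200,120,75)),("carton","scene0","l5c",(245,225,75,65)),("spray","scene0","l5c",(420,170,55,85)),("vial","scene0","l5c",(255,235,25,35))):
    A=cv2.imread(f"pics/{a}.png");B=cv2.imread(f"pics/{b}.png")
    r=cv2.matchTemplate(B[y-8:y+h+8,x-8:x+w+8],A[y:y+h,x:x+w],cv2.TM_CCOEFF_NORMED);_,m,_,l=cv2.minMaxLoc(r);print(n,"shift",l[0]-8,l[1]-8,round(m,3))
s=observe();p,R=s['position'],s['tool_rot']
Rt=tool(150,18.2);off=np.array([-.0016,.0005,-.0132]);J=np.array([.5165,.3325])
k=np.array([*J,.115+.026+.045]);t=k-Rt@off;print(t,Rt.round(3))
rows(p,R,t,Rt,20)
S=cam("scene");print("spray top/foot",atz(S,(449,190),.2).round(3),atz(S,(436,232),.02).round(3))
E
python3 p9.py
```

```text
scene shift 0 0 0.997
side shift 0 0 0.997
tray scene shift 0 0 0.856
carton shift 0 0 0.894
spray shift 0 0 0.997
vial shift 0 0 0.961
[0.51136321 0.33488838 0.1739601 ] [[-0.823  0.5   -0.27 ]
 [ 0.475  0.866  0.156]
 [ 0.312  0.    -0.95 ]]
turn [-0.01, 0.28, 0.23] x 20
off [[-0.01, 0.41, 0.0], [-0.0, 0.42, 0.0], [0.0, 0.41, 0.0], [0.02, 0.41, 0.01], [0.03, 0.41, 0.0], [0.03, 0.41, 0.01], [0.05, 0.42, 0.0], [0.06, 0.4, 0.01], [0.06, 0.41, 0.01], [0.08, 0.41, 0.02]]
off [[0.08, 0.4, 0.01], [0.1, 0.4, 0.02], [0.1, 0.4, 0.03], [0.11, 0.4, 0.02], [0.12, 0.39, 0.03], [0.13, 0.39, 0.04], [0.14, 0.39, 0.04], [0.14, 0.39, 0.04], [0.16, 0.38, 0.05], [0.16, 0.37, 0.05]]
end [0.5112 0.3348 0.174 ]
spray top/foot [0.649 0.34  0.2  ] [0.633 0.379 0.02 ]
```

Call:
{"method": "drive_tool", "body": {
  "offset": [
    [0,0.41,0],
    [0,0.42,0],
    [0,0.41,0],
    [0.02,0.41,0.01],
    [0.03,0.41,0],
    [0.03,0.41,0.01],
    [0.05,0.42,0],
    [0.06,0.4,0.01],
    [0.06,0.41,0.01],
    [0.08,0.41,0.02]
  ],
  "turn": [
    [-0.01,0.28,0.23],
    [-0.01,0.28,0.23],
    [-0.01,0.28,0.23],
    [-0.01,0.28,0.23],
    [-0.01,0.28,0.23],
    [-0.01,0.28,0.23],
    [-0.01,0.28,0.23],
    [-0.01,0.28,0.23],
    [-0.01,0.28,0.23],
    [-0.01,0.28,0.23]
  ],
  "hand": [0.2,0.2,0.2,0.2,0.2,0.2,0.2,0.2,0.2,0.2]
}}

```text
time_s: 27.2
position: [0.4991, 0.1707, 0.1717]
tool_rot: [[-0.962, 0.274, -0.015], [0.273, 0.961, 0.042], [0.026, 0.036, -0.999]]
ft_force: [0.3, -0.4, -1.3]
grip_width: 0.0286
gripper_force: 59.1
```

Call:
{"method": "drive_tool", "body": {
  "offset": [
    [0.08,0.4,0.01],
    [0.1,0.4,0.02],
    [0.1,0.4,0.03],
    [0.11,0.4,0.02],
    [0.12,0.39,0.03],
    [0.13,0.39,0.04],
    [0.14,0.39,0.04],
    [0.14,0.39,0.04],
    [0.16,0.38,0.05],
    [0.16,0.37,0.05]
  ],
  "turn": [
    [-0.01,0.28,0.23],
    [-0.01,0.28,0.23],
    [-0.01,0.28,0.23],
    [-0.01,0.28,0.23],
    [-0.01,0.28,0.23],
    [-0.01,0.28,0.23],
    [-0.01,0.28,0.23],
    [-0.01,0.28,0.23],
    [-0.01,0.28,0.23],
    [-0.01,0.28,0.23]
  ],
  "hand": [0.2,0.2,0.2,0.2,0.2,0.2,0.2,0.2,0.2,0.2]
}}

```text
time_s: 28.45
position: [0.5105, 0.3352, 0.1718]
tool_rot: [[-0.825, 0.493, -0.276], [0.466, 0.87, 0.161], [0.319, 0.004, -0.948]]
ft_force: [0.3, 1.5, -0.9]
grip_width: 0.0284
gripper_force: 59.1
```

Run:
```python
from plan import *
s=observe();print(s['time_s'],s['position'].round(4),s['grip_width'],s['ft_force'].round(1),s['q'].round(0));print(s['tool_rot'].round(4))
W=cam("wrist");a=get_image("wrist");b=get_image("side");c=get_image("scene")
for n,i in zip("abc",(a,b,c)): cv2.imwrite(f"pics/l6{n}.png",i)
R=s['tool_rot'];p=s['position'];ax=R@np.array([.312,0,-.95]);ax/=np.linalg.norm(ax);u=R[:,1];v=np.cross(ax,u);k=p+R@np.array([-.0016,.0005,-.0132])
t=np.linspace(0,2*np.pi,60);print("k",k,"ax",ax)
z3=np.array([0,0,1.]);X=np.array([1.,0,0]);Y=np.array([0,1.,0])
for im,C in((b,cam("side")),(c,cam("scene"))):
  L=[(k-.026*ax,.054,u,v,(255,0,255)),(k-.022*ax,.054,u,v,(255,0,0)),(np.array([.5165,.3325,.115]),.048,X,Y,(0,255,0))]
  for o,r,e,f,col in L: cv2.polylines(im,[(8*proj(C,o+r*(np.outer(np.cos(t),e)+np.outer(np.sin(t),f)))).round().astype(np.int32)],True,col,1,cv2.LINE_AA,3)
B=crop(b,135,240,120,140,3.25);D=crop(c,350,110,120,140,3.25)
cv2.imwrite("pics/m9.png",np.hstack([D[:455,:390],B[:455,:390]]))
```

```text
28.45 [0.5105 0.3352 0.1718] 0.02836235829846739 [ 0.3  1.5 -0.9] [ 16.  35.  63.  13.  94. -45.]
[[-0.8251  0.493  -0.2759]
 [ 0.4661  0.87    0.1607]
 [ 0.3193  0.004  -0.9477]]
k [0.5157342  0.3327726  0.18377402] ax [ 0.00467604 -0.00722074  0.999963  ]
```

View pics/m9.png

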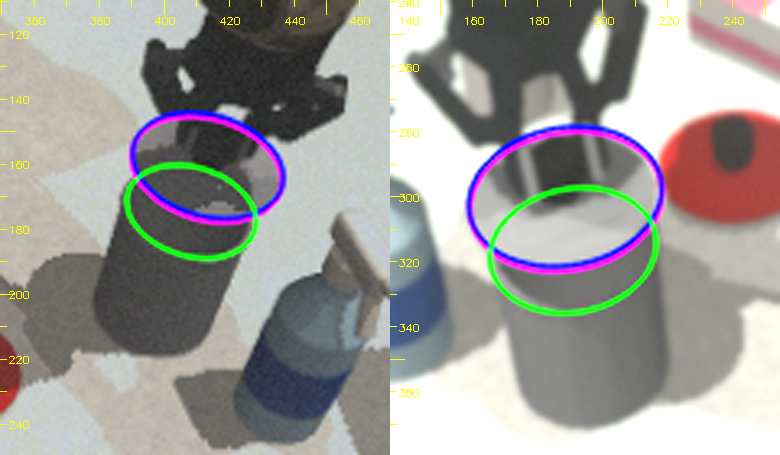

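In both views the lid outline fits. In the side view the jar's body seems about 2.5 px right of my green rim, so I measure lid and jar edges in the same images to get the relative offset.

```bash
cat > p10.py <<'E'
from plan import *
s=observe();R=s['tool_rot'];p=s['position'];ax=R@np.array([.312,0,-.95]);ax/=np.linalg.norm(ax);u=R[:,1];v=np.cross(ax,u);k=p+R@np.array([-.0016,.0005,-.0132])
t=np.linspace(0,2*np.pi,720);J=np.array([.5165,.3325]);c=np.c_[np.cos(t),np.sin(t)]
def mask(C,P):
    m=np.zeros((1680,2240),np.uint8);h=cv2.convexHull(((proj(C,P)+.5)*4-.5).astype(np.float32)).round().astype(np.int32);cv2.fillConvexPoly(m,h,255);return cv2.resize(m,(560,420),interpolation=cv2.INTER_AREA).astype(float)/255
jar=lambda d:np.vstack([np.c_[J+d+.048*c,z+0*t] for z in(0,.115)])
lid=lambda d:np.vstack([k+h*ax+.054*(np.outer(c[:,0],u)+np.outer(c[:,1],v))+[*d,0] for h in(-.026,-.022)])
def edge(g,C,f,d,rows_):   # sum of edge contrast along silhouette normals -> score
    P=proj(C,f(d)).astype(np.float32);h=cv2.convexHull(P)[:,0];n=len(h);q=np.linspace(0,n,400,endpoint=False)
    H=np.vstack([h,h[:1]]);seg=np.r_[0,np.cumsum(np.linalg.norm(np.diff(H,axis=0),axis=1))];a=np.linspace(0,seg[-1],300)
    X=np.c_[np.interp(a,seg,H[:,0]),np.interp(a,seg,H[:,1])];cc=X.mean(0);T=np.gradient(X,axis=0);N=np.c_[T[:,1],-T[:,0]];N/=np.linalg.norm(N,axis=1)[:,None]+1e-9
    N*=np.sign((N*(X-cc)).sum(1))[:,None]
    k_=rows_(X);X,N=X[k_],N[k_]
    o=X+1.5*N;i=X-1.5*N;S=lambda Q:cv2.remap(g,Q[:,:1].astype(np.float32),Q[:,1:].astype(np.float32),cv2.INTER_LINEAR)
    return np.abs(S(o)-S(i)).clip(0,40).mean()
for n,fn in(("side","l6b"),("scene","l6c")):
    g=cv2.GaussianBlur(cv2.cvtColor(cv2.imread(f"pics/{fn}.png"),6),(0,0),.7).astype(np.float32);C=cam(n)
    jr=(lambda X:X[:,1]>328) if n=="side" else (lambda X:X[:,1]>188)
    lr=(lambda X:X[:,1]>296) if n=="side" else (lambda X:(X[:,1]>145)&((X[:,0]<392)|(X[:,0]>425)))
    for nm,f,rr in(("jar",jar,jr),("lid",lid,lr)):
        G=np.arange(-8,8.1,1)/1000;sc=np.array([[edge(g,C,f,np.array([a,b]),rr) for b in G] for a in G]);i=np.unravel_index(sc.argmax(),sc.shape)
        w=np.exp((sc-sc.max())/1.);w/=w.sum();print(n,nm,"best",G[i[0]],G[i[1]],"mean",(w.sum(1)@G).round(4),(w.sum(0)@G).round(4),sc.max().round(1),sc[8,8].round(1))
E
python3 p10.py
```

```text
side jar best 0.002 -0.003 mean 0.0025 -0.0041 32.2 28.5
side lid best 0.003 0.001 mean 0.0028 0.0004 31.6 29.7
scene jar best 0.002 -0.004 mean 0.0007 -0.0034 34.3 32.4
scene lid best 0.004 -0.002 mean 0.0026 -0.0017 30.5 29.7
```

Call:
{"method": "drive_tool", "body": {
  "offset": [
    [-0.05,-0.01,0.14],
    [-0.05,-0.01,0.14],
    [-0.05,-0.01,0.14],
    [-0.05,-0.01,0.14],
    [-0.05,-0.01,0.14],
    [0,0,0],
    [0,0,0],
    [0,0,0],
    [0,0,0],
    [0,0,0]
  ],
  "turn": [
    [0.04,-0.07,0.01],
    [0,0,0],
    [0,0,0],
    [0,0,0],
    [0,0,0],
    [0,0,0],
    [0,0,0],
    [0,0,0],
    [0,0,0],
    [0,0,0]
  ],
  "hand": [0.2,0.2,0.2,0.2,0.2,0.2,0.2,0.2,0.2,0.2]
}}

```text
time_s: 29.85
position: [0.5106, 0.3328, 0.1435]
tool_rot: [[-0.828, 0.492, -0.269], [0.467, 0.871, 0.154], [0.31, 0.002, -0.951]]
ft_force: [-0.8, 1.0, -1.2]
grip_width: 0.0285
gripper_force: 59.2
```

```bash
cat > st.py <<'E'
from plan import *
s=observe();R=s['tool_rot'];p=s['position'];ax=R@np.array([.312,0,-.95]);k=p+R@np.array([-.0016,.0005,-.0132])
print(s['time_s'],"seat",(k-.026*ax/np.linalg.norm(ax)).round(4),"ax",ax.round(4),"F",s['ft_force'].round(1),"M",s['wrist_torque'].round(2),"down",(R.T@[0,0,-1]).round(3))
E
python3 st.py
```

```text
29.85 seat [0.5158 0.3305 0.1295] ax [-2.500e-03 -3.000e-04  9.999e-01] F [-0.8  1.  -1.2] M [-0.07 -0.17  0.02] down [-0.31  -0.002  0.951]
```

Call:
{"method": "drive_tool", "body": {
  "offset": [
    [-0.02,0,0.05],
    [-0.01,0,0.04],
    [-0.01,0,0.04],
    [-0.01,0,0.04],
    [-0.01,0,0.04],
    [0,0,0],
    [0,0,0],
    [0,0,0],
    [0,0,0],
    [0,0,0]
  ],
  "turn": [
    [0,0,0],
    [0,0,0],
    [0,0,0],
    [0,0,0],
    [0,0,0],
    [0,0,0],
    [0,0,0],
    [0,0,0],
    [0,0,0],
    [0,0,0]
  ],
  "hand": [0.2,0.2,0.2,0.2,0.2,0.2,0.2,0.2,0.2,0.2]
}}

```text
time_s: 31.1
position: [0.5104, 0.333, 0.1347]
tool_rot: [[-0.828, 0.492, -0.269], [0.467, 0.871, 0.154], [0.31, 0.001, -0.951]]
ft_force: [0.5, 0.5, -1.0]
grip_width: 0.0281
gripper_force: 59.3
```

```bash
python3 st.py
```

```text
31.1 seat [0.5156 0.3307 0.1208] ax [-2.500e-03 -3.000e-04  9.999e-01] F [ 0.5  0.5 -1. ] M [-0.07 -0.17 -0.04] down [-0.31  -0.001  0.951]
```

Call:
{"method": "drive_tool", "body": {
  "offset": [
    [-0.01,0,0.03],
    [-0.01,0,0.03],
    [-0.01,0,0.02],
    [0,0,0.02],
    [0,0,0],
    [0,0,0],
    [0,0,0],
    [0,0,0],
    [0,0,0],
    [0,0,0]
  ],
  "turn": [
    [0,0,0],
    [0,0,0],
    [0,0,0],
    [0,0,0],
    [0,0,0],
    [0,0,0],
    [0,0,0],
    [0,0,0],
    [0,0,0],
    [0,0,0]
  ],
  "hand": [0.2,0.2,0.2,0.2,0.2,0.2,0.2,0.2,0.2,0.2]
}}

```text
time_s: 32.35
position: [0.5103, 0.333, 0.1305]
tool_rot: [[-0.828, 0.492, -0.269], [0.467, 0.871, 0.154], [0.31, 0.001, -0.951]]
ft_force: [0.6, -0.5, -0.9]
grip_width: 0.0283
gripper_force: 59.3
```

```bash
python3 st.py
```

```text
32.35 seat [0.5155 0.3307 0.1166] ax [-2.400e-03 -3.000e-04  9.999e-01] F [ 0.6 -0.5 -0.9] M [-0.15 -0.15 -0.04] down [-0.31  -0.001  0.951]
```

Call:
{"method": "drive_tool", "body": {
  "offset": [
    [-0.01,0,0.02],
    [0,0,0.01],
    [0,0,0.01],
    [0,0,0],
    [0,0,0],
    [0,0,0],
    [0,0,0],
    [0,0,0],
    [0,0,0],
    [0,0,0]
  ],
  "turn": [
    [0,0,0],
    [0,0,0],
    [0,0,0],
    [0,0,0],
    [0,0,0],
    [0,0,0],
    [0,0,0],
    [0,0,0],
    [0,0,0],
    [0,0,0]
  ],
  "hand": [0.2,0.2,0.2,0.2,0.2,0.2,0.2,0.2,0.2,0.2]
}}

```text
time_s: 33.6
position: [0.5105, 0.333, 0.1296]
tool_rot: [[-0.828, 0.492, -0.268], [0.467, 0.871, 0.154], [0.309, 0.002, -0.951]]
ft_force: [0.4, -0.1, 5.3]
grip_width: 0.0282
gripper_force: 60.0
```

```bash
python3 st.py
```

```text
33.6 seat [0.5157 0.3307 0.1157] ax [-3.600e-03 -5.000e-04  9.999e-01] F [ 0.4 -0.1  5.3] M [-0.3   0.18  0.05] down [-0.309 -0.002  0.951]
```

The force rose to 5 N with the seat at z≈0.1157, so the lid is down on the rim. I release and retreat.

Call:
{"method": "drive_tool", "body": {
  "offset": [
    [0,0,0],
    [0,0,0],
    [0,0,0],
    [0,0,0],
    [0,0,0],
    [0,0,0],
    [0,0,0],
    [0,0,0],
    [0,0,0],
    [0,0,0]
  ],
  "turn": [
    [0,0,0],
    [0,0,0],
    [0,0,0],
    [0,0,0],
    [0,0,0],
    [0,0,0],
    [0,0,0],
    [0,0,0],
    [0,0,0],
    [0,0,0]
  ],
  "hand": [0.2,0.3,0.33,0.35,0.37,0.4,0.45,0.5,0.55,0.6],
  "newtons": 20
}}

```text
time_s: 34.85
position: [0.5102, 0.3331, 0.1288]
tool_rot: [[-0.828, 0.492, -0.269], [0.467, 0.871, 0.154], [0.31, 0.001, -0.951]]
ft_force: [-0.1, -0.9, -0.1]
grip_width: 0.0512
gripper_force: 0.0
```

Call:
{"method": "drive_tool", "body": {
  "offset": [
    [0,0,-0.1],
    [0,0,-0.2],
    [0,0,-0.3],
    [0,0,-0.4],
    [0,0,-0.5],
    [0,0,-0.5],
    [0,0,-0.5],
    [0,0,-0.5],
    [0,0,-0.4],
    [0,0,-0.2]
  ],
  "turn": [
    [0,0,0],
    [0,0,0],
    [0,0,0],
    [0,0,0],
    [0,0,0],
    [0,0,0],
    [0,0,0],
    [0,0,0],
    [0,0,0],
    [0,0,0]
  ],
  "hand": [0.6,0.6,0.6,0.6,0.6,0.6,0.6,0.6,0.6,0.6]
}}

```text
time_s: 36.1
position: [0.5494, 0.3107, 0.2672]
tool_rot: [[-0.828, 0.492, -0.268], [0.467, 0.871, 0.154], [0.309, 0.003, -0.951]]
ft_force: [0.4, 0.3, -0.1]
grip_width: 0.0513
gripper_force: 0.0
```

```bash
python3 st.py
python3 - <<'E'
from plan import *
a=get_image("wrist");b=get_image("side");c=get_image("scene");W=cam("wrist")
for n,i in zip("abc",(a,b,c)): cv2.imwrite(f"pics/l7{n}.png",i)
t=np.linspace(0,2*np.pi,90);e=np.c_[np.cos(t),np.sin(t)]
for im,C in((b,cam("side")),(c,cam("scene"))):
  for z,r,col in((.119,.054,(0,255,0)),): cv2.polylines(im,[(8*proj(C,np.c_[np.array([.5157,.3307])+r*e,z+0*t])).round().astype(np.int32)],True,col,1,cv2.LINE_AA,3)
B=crop(b,135,250,120,120,3.25);D=crop(c,350,120,120,120,3.25)
A=crop(a,0,0,560,420,.7)
o=np.zeros((600,780,3),np.uint8);o[:390,:390]=D[:390,:390];o[:390,390:]=B[:390,:390]
E2=crop(c,60,110,280,210,1.0);A=crop(a,100,120,300,210,1.3)
o[390:600,:280]=E2[:210,:280];o[390:600,300:690]=A[:210,:390];cv2.imwrite("pics/m10.png",o)
E
```

```text
36.1 seat [0.5546 0.3084 0.2532] ax [-4.300e-03 -7.000e-04  9.999e-01] F [ 0.4  0.3 -0.1] M [-0.07 -0.09  0.02] down [-0.309 -0.003  0.951]
```

View pics/m10.png

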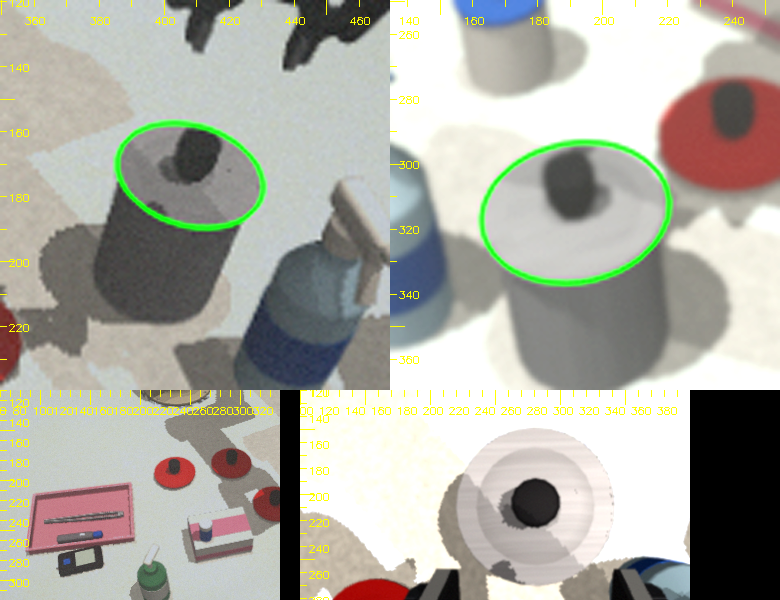

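Lid outline matches a level disc at z=0.119 in both views, centred on the jar within about 1 mm. The forceps lie flat beside the pen and the arm is clear. After a last numeric check that nothing shifted, I hand in.

Run:
```python
from plan import *
ok=True
for n,a,b,(x,y,w,h) in(("jar sc","scene0","l7c",(376,195,50,29)),("jar si","side0","l7b",(165,343,55,32)),("tray","scene0","l7c",(80,200,120,75)),("carton","scene0","l7c",(245,235,75,50)),("spray","scene0","l7c",(420,170,55,85))):
    A=cv2.imread(f"pics/{a}.png");B=cv2.imread(f"pics/{b}.png")
    r=cv2.matchTemplate(B[y-8:y+h+8,x-8:x+w+8],A[y:y+h,x:x+w],cv2.TM_CCOEFF_NORMED);_,m,_,l=cv2.minMaxLoc(r);print(n,l[0]-8,l[1]-8,round(m,3));ok&=max(abs(l[0]-8),abs(l[1]-8))<=1
if ok: print(env.close_job())
```

```text
jar sc 0 0 0.972
jar si 0 0 0.995
tray 0 0 0.856
carton 0 0 0.906
spray 0 0 0.968
the job is handed in; nothing more can be done
None
```

The job is handed in after about 36 s of robot time: the forceps lie flat in the tray beside the pen, and the steel lid sits level on the jar within about 1 mm of centre. The final check showed the jar, tray, carton and spray bottle unmoved; no verdict came back.

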